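Feed bars into a gluing rack and cure the seam

ROBOT

A 6-joint arm with a two-finger parallel gripper is mounted at the origin on the work surface. World frame = base frame: x ahead of the robot, y to its left, z up, the work surface at z = 0. Lengths are in m, angles in degrees, forces in N, time in s.
With the tool pointing down it reaches from about 0.375 to 0.9 m from the base axis. Payload 3.1 kg.
Tool frame: the origin (TCP) lies between the finger pads; the fingertips stand 22 mm ahead of it and the grasp point (between the pads) lies 3 mm ahead of it; z points along the fingers, y is the line along which they close (so a half turn about z gives the same grasp; the last joint's range is limited). The gripper opens to 87 mm and grips with 3 to 60 N. Pads are 19 mm wide; open, the fingers measure 117 mm over their backs; the gripper's body (75 mm by 190 mm) begins 51 mm behind the grasp point.
Start: joints at [-85.399, 30.224, 82.088, -0, 67.689, -10.227], TCP at [0.16, -0.604, 0.245] pointing down, gripper open.
Joint ranges: [-176.69, 176.69], [-43.24, 126.21], [12.49, 139.97], [-82, 262], [0, 151.66], [-163.58, 163.58]. Speed limits (degrees/s): [159.86, 159.86, 180, 180, 180, 180].

INTERFACE

Orientations are given as a 3x3 rotation matrix whose columns are the frame's x, y, z axes.
In Python, from rig import bot, capture, search_frame, outline_of, spot_point gives the robot as it stands.
- The arm moves only by the tool jog_arm, never from a script. Its argument "rows" is text: rows parted by semicolons, each of 7 numbers parted by spaces: the opening, from 0 (shut) to 1 (fully open), then the shift along the tool's x, y, z as a fraction of full scale, then the turn, a rotation vector about the tool's x, y, z as a fraction of full scale. A call has 1 to 20 rows; each row is the pose to reach, as a shift and turn from the pose commanded when the call began, along the tool's axes at that moment; what a row does not reach only later rows make up. Full scale, the value 1, is 0.5 m for a shift and pi/4 rad for a turn. A row lasts 1/12 s, in which the tool goes at most 41.7 mm and 7.16 degrees, less where a joint would pass 70% of its speed; a pose out of reach is approached as far as the arm can. A call with a number of a shift or a turn outside -1 to 1 is refused whole. A call with a gripper value outside its range is refused whole. The fingers move at their own pace and stop on an object; the grip force is fixed at half the most. Time passes only in rows, so rows that repeat a pose let the fingers close. It gives the time, the measured TCP pose, the force, the opening and the grip force at its end, in the units of the state.
- bot.read_state(): the state, without advancing time (a new reading comes with each control period).
- capture(name): name is "side" or "top" or "wrist"; returns a dict with "pixels" (400x640x3 uint8, red, green, blue), "fx", "fy", "cx", "cy" (pixels), "R" (3x3) and "t" (3): a world point X has camera coordinates R X + t; the wrist camera has in their place "mount" (4x4, takes a point from camera to tool coordinates, whose origin is the TCP and whose axes are the flange's). Camera axes: x right, y down, z forward; pixel columns grow to the right and rows downward; lengths in m; the calibration is good to about 2 mm. A picture is of the moment at which its call begins: read the wrist's pose just before it. There is no depth.
- bot.hand_in(): hands the job in; it is judged then, once.
Trained networks look in a picture, given as the dict that the camera call returned (one of the last four; its "shot" number tells which), for a name from the list of things; names that differ only in an ending like _2 or _b are one class to them, and where a whole thing is asked for, a point or a joint stands for the part that bears it (a point fixed in the world has none). Each returns a list of dicts, best first, with "conf" (0 to 1); they miss things now and then, are a little off and sometimes report something else, mostly with a low value. They report only what shows in the picture. A call takes as long as a camera call. They do not tell look-alikes from the thing itself.
- search_frame(label, picture): "point" ([x, y, z] in m, in world coordinates, good to about 4 mm: the middle of the surface that is visible of it).
- outline_of(label, picture): "region" (400x640 bool, what is visible of it).
- spot_point(label, picture): "point" ([x, y, z] in m, in world coordinates, good to about 4 mm: a listed point, or the origin of a listed thing).
The state is a dict: "time_s": time; "joint_positions": joint angles; "qvel": joint speeds; "tau": joint torques, N m; "position": TCP position; "tcp_rot": TCP orientation; "force": force on the tool from outside, world axes, zero at the start; "moment": the same for the moment, N m; "opening": opening from 0.0 (shut) to 1.0 (fully open); "grasp_force": force on a finger pad.
Only numpy, scipy, OpenCV 4.12 (cv2) and the standard library are available. Lean on these libraries where they do the work, as an engineer would, in place of code of your own. Each camera call takes 0.05 s, during which the arm holds its last target. There are 200 camera calls.

TASK

Build up the jewellery display rack: feed each brass bar lying on the bench endwise through a guide tube of its own, in at the flared mouth and on until it is fully home against the wooden end rail, and let it go. When all the bars are home, take the curing pen from its wooden stand and pass its nose along the whole resin seam on the rail, from the end farther from the robot to the nearer end, upright and 5 to 10 mm above the resin without touching it, steadily and no faster than 2 cm per second; then put the pen back upright in its stand until its collar rests on it. At the end every bar must still be fully home (push back any that got knocked), and the steel bowl, the glass jar and the block of punches are to be left alone.

Things in the scene. Friction and masses are not known exactly. Their poses are not given: they have to be found in the camera images.
- rack: fixed rack: four steel guide tubes, parallel to its y axis, and a wooden end rail. Origin under its base on the bench; z up; y = feeding direction, to the robot's left; x roughly away from the robot. Tube axes at x = -84, -28, 28, 84 mm, z = 50 mm. Rail 220 mm long, 14 mm thick, inner face (where bars stop) at y = 55 mm, top at z = 60 mm. Base 220 x 134 x 12 mm
- mouth (a point): centre of the bore's beginning in the tube farthest from the robot, at x = 84, y = -65, z = 50 mm of the rack. Each tube's bore is 20 x 20 mm square, from y = -65 to 25 mm, wall 3 mm; before it a mouth flares out to about 40 mm square at y = -88 mm. Tubes are 56 mm apart
- seam_start (a point): start of the milky white resin seam: the rail's end farther from the robot, at x = 80, y = 57, z = 62.5 mm of the rack, on top of the resin
- seam_end (a point): end of the resin seam, nearer to the robot, at x = -80, y = 57, z = 62.5 mm of the rack; the seam runs straight, 160 mm long
- bar1: loose hollow brass bar, 14 x 14 mm square, 200 mm long, about 120 g; all alike, same either way round; lies flat on a thin cork sheet on the bench, to the robot's right; may be absent. Origin at its middle (7 mm above the bench when lying); y axis along its length. Fully home, its middle is at y = -45 mm of the rack, 47 mm above the bench, its rear 57 mm sticking out of the flared mouth
- bar2: loose hollow brass bar, 14 x 14 mm square, 200 mm long, about 120 g; all alike, same either way round; lies flat on a thin cork sheet on the bench, to the robot's right; may be absent. Origin at its middle (7 mm above the bench when lying); y axis along its length. Fully home, its middle is at y = -45 mm of the rack, 47 mm above the bench, its rear 57 mm sticking out of the flared mouth
- bar3: loose hollow brass bar, 14 x 14 mm square, 200 mm long, about 120 g; all alike, same either way round; lies flat on a thin cork sheet on the bench, to the robot's right; may be absent. Origin at its middle (7 mm above the bench when lying); y axis along its length. Fully home, its middle is at y = -45 mm of the rack, 47 mm above the bench, its rear 57 mm sticking out of the flared mouth
- bar4: loose hollow brass bar, 14 x 14 mm square, 200 mm long, about 120 g; all alike, same either way round; lies flat on a thin cork sheet on the bench, to the robot's right; may be absent. Origin at its middle (7 mm above the bench when lying); y axis along its length. Fully home, its middle is at y = -45 mm of the rack, 47 mm above the bench, its rear 57 mm sticking out of the flared mouth
- pen: loose curing pen, 132 mm long, 70 g, nose down in its stand. Origin at the nose tip; z axis towards the handle. Nose tapers from 8 mm to 15 mm across in 22 mm; 15 mm across up to 50 mm; collar 34 mm across from 50 to 56 mm; square black handle 16 x 16 mm (faces along x and y) from 56 to 130 mm. In the stand the collar rests on its top, nose 12 mm above the bench; any turn will do
- stand: fixed wooden block 70 x 70 x 62 mm with a vertical round hole of 23 mm diameter right through its middle, holding the pen. Origin at the centre of its underside on the bench
- bowl: bystander: loose steel bowl, 90 mm across, 40 mm high; origin at the centre of its underside
- jar: bystander: loose closed glass jar, 60 mm across, 60 mm high; origin at the centre of its underside
- punches: bystander: wooden block 100 x 130 mm with steel doming punches standing in it, 115 mm high; origin at the centre of its underside
Not all that is in view belongs to the job. Leave any blue or purple look-alike of the pen alone. What is shaped like the bar3 but pink or red is not meant.

How it is judged (in metres and radians):
On the way, in this order (a step that is already met when the one before it is completed fails the run):
1. every bar present has been fed through a guide tube, fully home against the end rail, and let go ((x of bar1 in the frame of rack between -0.09 and -0.078 m or x of bar1 in the frame of rack between -0.034 and -0.022 m or x of bar1 in the frame of rack between 0.022 and 0.034 m or x of bar1 in the frame of rack between 0.078 and 0.09 m) and y of bar1 in the frame of rack between -0.052 and -0.03 m and z of bar1 in the frame of rack between 0.041 and 0.059 m and angle between the y axis of each of bar1, bar2, bar3, bar4 and the y axis of rack, either way round below 0.08 rad and linear speed of each of bar1, bar2, bar3, bar4 below 0.02 m/s and contact force between the fingers and bar1 below 0.2 N and (x of bar2 in the frame of rack between -0.09 and -0.078 m or x of bar2 in the frame of rack between -0.034 and -0.022 m or x of bar2 in the frame of rack between 0.022 and 0.034 m or x of bar2 in the frame of rack between 0.078 and 0.09 m) and y of bar2 in the frame of rack between -0.052 and -0.03 m and z of bar2 in the frame of rack between 0.041 and 0.059 m and contact force between the fingers and bar2 below 0.2 N and (x of bar3 in the frame of rack between -0.09 and -0.078 m or x of bar3 in the frame of rack between -0.034 and -0.022 m or x of bar3 in the frame of rack between 0.022 and 0.034 m or x of bar3 in the frame of rack between 0.078 and 0.09 m) and y of bar3 in the frame of rack between -0.052 and -0.03 m and z of bar3 in the frame of rack between 0.041 and 0.059 m and contact force between the fingers and bar3 below 0.2 N and (x of bar4 in the frame of rack between -0.09 and -0.078 m or x of bar4 in the frame of rack between -0.034 and -0.022 m or x of bar4 in the frame of rack between 0.022 and 0.034 m or x of bar4 in the frame of rack between 0.078 and 0.09 m) and y of bar4 in the frame of rack between -0.052 and -0.03 m and z of bar4 in the frame of rack between 0.041 and 0.059 m and contact force between the fingers and bar4 below 0.2 N), for 0.3 s.
2. pen upright within 0.3 rad, its nose within 8 mm sideways of the resin seam and 0 to 16 mm above it, for 0.4 s in part 1 of 6 (25 mm each, beginning 5 mm after the seam's start) (x of pen in the frame of rack between 0.05 and 0.075 m and y of pen in the frame of rack between 0.049 and 0.065 m and z of pen in the frame of rack between 0.0615 and 0.0785 m and angle between pen's own z axis and vertical below 0.3 rad), for 0.4 s.
3. pen upright within 0.3 rad, its nose within 8 mm sideways of the resin seam and 0 to 16 mm above it, for 0.4 s in part 2 of 6 (25 mm each, beginning 5 mm after the seam's start) (x of pen in the frame of rack between 0.025 and 0.05 m and y of pen in the frame of rack between 0.049 and 0.065 m and z of pen in the frame of rack between 0.0615 and 0.0785 m and angle between pen's own z axis and vertical below 0.3 rad), for 0.4 s.
4. pen upright within 0.3 rad, its nose within 8 mm sideways of the resin seam and 0 to 16 mm above it, for 0.4 s in part 3 of 6 (25 mm each, beginning 5 mm after the seam's start) (x of pen in the frame of rack between 0 and 0.025 m and y of pen in the frame of rack between 0.049 and 0.065 m and z of pen in the frame of rack between 0.0615 and 0.0785 m and angle between pen's own z axis and vertical below 0.3 rad), for 0.4 s.
5. pen upright within 0.3 rad, its nose within 8 mm sideways of the resin seam and 0 to 16 mm above it, for 0.4 s in part 4 of 6 (25 mm each, beginning 5 mm after the seam's start) (x of pen in the frame of rack between -0.025 and -0 m and y of pen in the frame of rack between 0.049 and 0.065 m and z of pen in the frame of rack between 0.0615 and 0.0785 m and angle between pen's own z axis and vertical below 0.3 rad), for 0.4 s.
6. pen upright within 0.3 rad, its nose within 8 mm sideways of the resin seam and 0 to 16 mm above it, for 0.4 s in part 5 of 6 (25 mm each, beginning 5 mm after the seam's start) (x of pen in the frame of rack between -0.05 and -0.025 m and y of pen in the frame of rack between 0.049 and 0.065 m and z of pen in the frame of rack between 0.0615 and 0.0785 m and angle between pen's own z axis and vertical below 0.3 rad), for 0.4 s.
7. pen upright within 0.3 rad, its nose within 8 mm sideways of the resin seam and 0 to 16 mm above it, for 0.4 s in part 6 of 6 (25 mm each, beginning 5 mm after the seam's start) (x of pen in the frame of rack between -0.075 and -0.05 m and y of pen in the frame of rack between 0.049 and 0.065 m and z of pen in the frame of rack between 0.0615 and 0.0785 m and angle between pen's own z axis and vertical below 0.3 rad), for 0.4 s.
At the end, for the whole second after the job is handed in: Every bar present lies in a guide tube of its own, along it, with its front end within 7 mm of the end rail, let go and at rest; the pen stands released in its stand, within 7 mm of the hole's axis, its nose at most 17 mm above the bench, upright within 0.12 rad (all of step 1 and horizontal distance between pen and stand below 0.007 m and height (world z) of pen below 0.017 m and angle between pen's own z axis and vertical below 0.12 rad and linear speed of pen below 0.02 m/s and contact force between the fingers and pen below 0.2 N); the robot touches nothing.
It fails at once if the pen touches the rack or the resin with more than 3 N (contact force between pen and rack above 3 N).
It fails at once if the steel bowl is moved by more than 30 mm (distance of bowl from where it was at the start of the episode above 0.03 m).
It fails at once if the glass jar is moved by more than 30 mm (distance of jar from where it was at the start of the episode above 0.03 m).
It fails at once if the block of punches is moved by more than 30 mm (distance of punches from where it was at the start of the episode above 0.03 m).
Of bar1, bar2, bar3, bar4 only 3 to 4 are there at a start; the rules pass over those that are not, and their reading is None.
At some moment in a run one of bar1, bar2, bar3, bar4 may be knocked a few centimetres aside while the robot is not near it.
It also fails if it takes over 208 s, if anything falls off the work surface, if the arm or the gripper's body presses on something with over 40 N, if the wrist force passes 120 N, or if a joint passes its speed limit or range.

## Working session

There is one attempt and no reset: what is moved stays moved. The work goes in short steps, Python scripts to look and compute and a tool call to move; the robot and the scene stay as the last step left them, time stands still between calls to the robot, and variables do not carry over. Pictures are saved under pics/ and viewed, at most 14 in all, crops included, and the job is handed in when it is done.

Besides the shell and the picture viewer there is one more tool, called after ">>>" in YAML: its name, and indented under it one key for each argument. jog_arm: Moves the arm, as the interface text tells. Its arguments: {"type":"object","properties":{"rows":{"type":"string"}},"required":["rows"]}

```bash
mkdir -p pics; ls; python3 - <<'E'
from rig import bot,capture,search_frame,outline_of,spot_point
import cv2,numpy as np
s=bot.read_state();print(s)
for c in ["top","side"]:
    p=capture(c);cv2.imwrite(f"pics/{c}0.png",p["pixels"][:,:,::-1])
    print(c,p["fx"],p["R"],p["t"])
    for l in ["rack","mouth","seam_start","seam_end","bar1","pen","stand","bowl","jar","punches"]:
        print(l,[(round(d["conf"],2),np.round(d["point"],3).tolist()) for d in spot_point(l,p)][:7])
E
```

```text
pics
{'time_s': 0.0, 'joint_positions': array([-8.53971990e+01,  3.02796575e+01,  8.21556580e+01, -8.48588496e-04,
        6.76886124e+01, -1.02277758e+01]), 'qvel': array([ 0.01467298, -0.09690657, -0.06247033, -0.06631617,  0.03795291,
       -0.01270647]), 'tau': array([-1.20648743e-03, -4.40054941e+01, -1.76594013e+01,  6.32567424e-02,
        5.82133967e-02, -1.57995587e-04]), 'position': array([ 0.15994041, -0.60348776,  0.24356821]), 'tcp_rot': array([[ 9.66685520e-01,  2.55966932e-01, -1.87229163e-04],
       [ 2.55966732e-01, -9.66683189e-01,  2.15487286e-03],
       [ 3.70584910e-04, -2.13100883e-03, -9.99997661e-01]]), 'force': array([-0.56491587,  0.98897945, -0.92214925]), 'moment': array([ 0.03219957, -0.04958994,  0.00146205]), 'grasp_force': 0.0, 'opening': 1.0027152416144758}
top 373.6787365549212 [[-0.02044356 -0.99974403  0.00969224]
 [-0.9973558   0.0197166  -0.06994757]
 [ 0.06973857 -0.01109659 -0.99750358]] [-0.03019322  0.53639871  1.13459321]
rack [(0.62, [0.569, 0.213, 0.0])]
mouth [(0.55, [0.659, 0.158, 0.054])]
seam_start [(0.58, [0.64, 0.28, 0.064]), (0.5
[... 714 characters left out ...]
48]] [0.48485616 0.208828   1.25459824]
rack []
mouth [(0.66, [0.661, 0.156, 0.048]), (0.61, [0.516, -0.226, 0.008])]
seam_start [(0.91, [0.64, 0.274, 0.063])]
seam_end [(0.71, [0.481, 0.26, 0.066]), (0.59, [0.639, 0.273, 0.064])]
bar1 [(0.82, [0.578, -0.252, 0.005]), (0.62, [0.532, -0.522, 0.008]), (0.5, [0.281, -0.227, 0.009]), (0.49, [0.628, -0.226, 0.01])]
pen [(0.85, [0.378, 0.457, 0.002]), (0.72, [0.58, 0.378, -0.001]), (0.7, [0.664, 0.16, 0.051]), (0.67, [0.484, 0.425, 0.011])]
stand [(0.82, [0.484, 0.423, -0.001]), (0.46, [0.644, 0.276, 0.064])]
bowl [(0.74, [0.77, 0.07, -0.001])]
jar [(0.87, [0.753, -0.16, -0.0]), (0.73, [0.626, -0.223, 0.009])]
punches [(0.6, [0.292, 0.29, 0.003])]
```

View pics/top0.png

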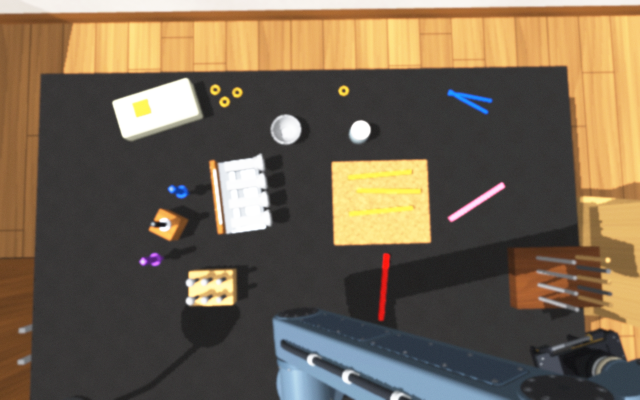

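View pics/side0.png

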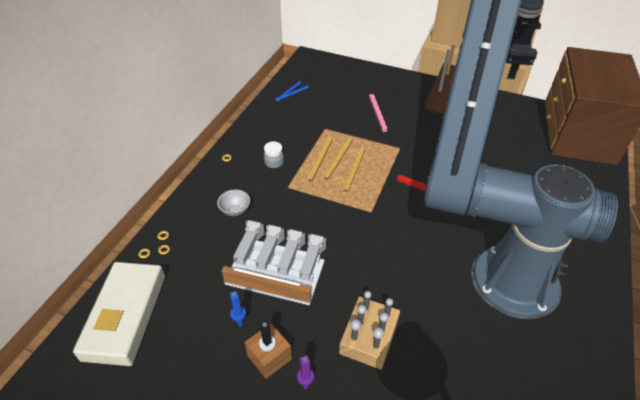

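The top view shows three yellow bars on the cork (x≈0.51, 0.575 and 0.63, y≈-0.23). There is a pink and a red decoy, the rack at about (240,195) px and the stand with the pen at about (165,225) px. Next I move over the bars.

>>> jog_arm:
  rows: "1 0.98 -0.51 -0.1 0 0 -0.9;1 0.98 -0.51 -0.1 0 0 -0.9;1 0.98 -0.51 -0.1 0 0 -0.9;1 0.98 -0.51 -0.1 0 0 -0.9;1 0.98 -0.51 -0.1 0 0 -0.9;1 0.98 -0.51 -0.1 0 0 -0.9;1 0.98 -0.51 -0.1 0 0 -0.9;1 0.98 -0.51 -0.1 0 0 -0.9;1 0.98 -0.51 -0.1 0 0 -0.9;1 0.98 -0.51 -0.1 0 0 -0.9;1 0.98 -0.51 -0.1 0 0 -0.9;1 0.98 -0.51 -0.1 0 0 -0.9;1 0.98 -0.51 -0.1 0 0 -0.9;1 0.98 -0.51 -0.1 0 0 -0.9;1 0.98 -0.51 -0.1 0 0 -0.9;1 0.98 -0.51 -0.1 0 0 -0.9;1 0.98 -0.51 -0.1 0 0 -0.9"

```text
time_s: 2.52
position: [0.5674, -0.233, 0.2942]
tcp_rot: [[0.569, 0.822, -0.001], [0.822, -0.569, -0.0], [-0.001, -0.001, -1.0]]
force: [-0.2, 0.1, -0.7]
opening: 1.003
grasp_force: 0.0
```

>>> jog_arm:
  rows: "1 0 0 0 0 0 -0.77;1 0 0 0 0 0 -0.77;1 0 0 0 0 0 -0.77;1 0 0 0 0 0 -0.77;1 0 0 0 0 0 -0.77;1 0 0 0 0 0 -0.77;1 0 0 0 0 0 -0.77;1 0 0 0 0 0 -0.77;1 0 0 0 0 0 -0.77"

```text
time_s: 3.27
position: [0.5679, -0.2329, 0.2945]
tcp_rot: [[0.003, 1.0, -0.0], [1.0, -0.003, 0.0], [0.0, -0.0, -1.0]]
force: [-0.0, -0.1, -0.1]
opening: 1.002
grasp_force: 0.0
```

```bash
cat > h.py <<'E'
from rig import bot,capture,search_frame,outline_of,spot_point
import cv2,numpy as np
np.set_printoptions(precision=4,suppress=True)
def shot(name):
    s=bot.read_state();p=capture(name)
    if name=="wrist":
        T=np.eye(4);T[:3,:3]=s["tcp_rot"];T[:3,3]=s["position"]
        M=T@p["mount"];p["C"]=M[:3,3];p["W"]=M[:3,:3]
    else: p["W"]=p["R"].T;p["C"]=-p["R"].T@p["t"]
    return p
def ray(p,uv,z):
    uv=np.atleast_2d(uv).astype(float)
    d=np.c_[(uv[:,0]-p["cx"])/p["fx"],(uv[:,1]-p["cy"])/p["fy"],np.ones(len(uv))]@p["W"].T
    return p["C"]+d*((z-p["C"][2])/d[:,2])[:,None]
def proj(p,X):
    c=(np.atleast_2d(X)-p["C"])@p["W"];return c[:,:2]/c[:,2:]*[p["fx"],p["fy"]]+[p["cx"],p["cy"]]
def rects(p,mask,z,n=20):
    out=[]
    k,lab=cv2.connectedComponents(mask.astype(np.uint8))
    for i in range(1,k):
        v,u=np.nonzero(lab==i)
        if len(v)<n: continue
        X=ray(p,np.c_[u,v],z)[:,:2]*1000
        (c,(w,h),a)=cv2.minAreaRect(X.astype(np.float32)); b=cv2.PCACompute(X,None)[1][0]
        out.append((np.round(c,1),round(max(w,h)),round(min(w,h)),round(float(np.degrees(np.arctan2(b[1],b[0]))%180),1)))
    return out
def save(p,n): cv2.imwrite(f"pics/{n}.png",np.ascontiguousarray(p["pixels"][:,:,::-1]))
def T(o): 
    s=bot.read_state();print("t",round(s["time_s"],1),"pos",s["position"],"yaw",np.degrees(np.arctan2(s["tcp_rot"][1,0],s["tcp_rot"][0,0])).round(2),"open",round(s["opening"],3),"F",s["force"],"g",round(s["grasp_force"],1))
E
cat > a.py <<'E'
from h import *
T(0)
for c in ["wrist","top","side"]:
    p=shot(c); print(c,p["C"]); save(p,c+"1")
    if c=="wrist": print(p["W"])
    for d in outline_of("bar1",p):
        if d["conf"]>.3: print(round(d["conf"],2),rects(p,d["region"],.015))
E
python3 a.py
```

```text
t 3.3 pos [ 0.5679 -0.2329  0.2945] yaw 89.83 open 1.002 F [-0.0326 -0.0683 -0.0832] g 0.0
wrist [ 0.5679 -0.1487  0.4344]
[[ 1.     -0.0018 -0.0008]
 [-0.002  -0.9533 -0.302 ]
 [-0.0002  0.302  -0.9533]]
0.89 [(array([ 625.3, -223.1]), 198, 15, 94.2)]
0.87 [(array([ 513.2, -224.1]), 198, 16, 94.5)]
0.85 [(array([ 574.4, -249.6]), 199, 17, 88.2)]
0.8 [(array([ 519.5, -494.1]), 73, 21, 124.7)]
0.73 [(array([ 281.5, -226. ]), 205, 21, 173.4)]
top [ 0.4552 -0.0282  1.1696]
0.78 [(array([ 550.9, -550.6]), 137, 16, 122.2)]
0.72 [(array([ 623.3, -193.3]), 126, 14, 94.7)]
0.43 [(array([ 575.8, -190.3]), 72, 19, 89.0)]
0.41 [(array([ 506.7, -159.3]), 69, 14, 94.8)]
side [0.1892 0.8537 1.0432]
0.77 [(array([ 509.4, -215.9]), 209, 21, 94.4)]
0.74 [(array([ 319.9, -223.2]), 121, 34, 171.5)]
0.69 [(array([ 622. , -216.7]), 209, 21, 94.3)]
0.63 [(array([ 529.2, -512.4]), 201, 22, 120.8)]
0.49 [(array([ 570. , -242.1]), 210, 23, 88.5)]
```

>>> jog_arm:
  rows: "1 0.96 0 0 0 0 0;1 0.96 0 0 0 0 0;1 0.96 0 0 0 0 0;1 0.96 0 0 0 0 0;1 0.96 0 0 0 0 0;1 0.96 0 0 0 0 0;1 0.96 0 0 0 0 0;1 0.96 0 0 0 0 0;1 0.96 0 0 0 0 0;1 0.96 0 0 0 0 0;1 0.96 0 0 0 0 0;1 0.96 0 0 0 0 0;1 0.96 0 0 0 0 0;1 0.96 0 0 0 0 0;1 0.96 0 0 0 0 0;1 0.96 0 0 0 0 0"

```text
time_s: 4.9
position: [0.5687, 0.2464, 0.2945]
tcp_rot: [[0.002, 1.0, -0.0], [1.0, -0.002, -0.001], [-0.001, -0.0, -1.0]]
force: [0.2, -1.0, -0.1]
opening: 0.996
grasp_force: 0.0
```

```bash
cat > b.py <<'E'
from h import *
T(0)
p=shot("wrist"); save(p,"w2"); print(p["C"])
for l in ["rack","mouth","seam_start","seam_end","pen","stand"]:
    print(l,[(round(d["conf"],2),d["point"]) for d in spot_point(l,p) if d["conf"]>.3])
E
python3 b.py
```

```text
t 4.9 pos [0.5687 0.2464 0.2945] yaw 89.89 open 0.996 F [ 0.2397 -1.0237 -0.072 ] g 0.0
[0.5686 0.3306 0.4343]
rack [(0.7, [0.5689, 0.2136, 0.0018]), (0.4, [0.4798, 0.4211, 0.0007])]
mouth [(0.93, [0.6623, 0.157, 0.0493])]
seam_start [(0.93, [0.6394, 0.2772, 0.0624])]
seam_end [(0.63, [0.4799, 0.263, 0.0622])]
pen [(0.89, [0.5793, 0.3775, 0.0009]), (0.68, [0.4874, 0.423, 0.0134]), (0.68, [0.3787, 0.4511, -0.0016])]
stand [(0.79, [0.4817, 0.4201, 0.0015]), (0.38, [0.4769, 0.2581, 0.059])]
```

View pics/w2.png

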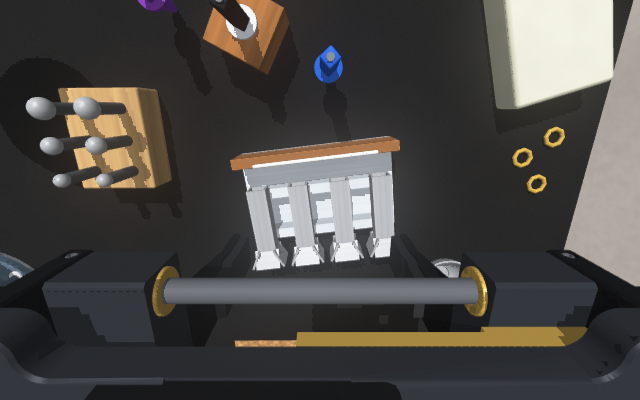

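The wrist view shows the rack: rail at (232,160)–(398,142), four tubes, and mouths at about (265,262) to (383,247). I zoom in to get exact pixels.

```bash
python3 -c "
import cv2
i=cv2.imread('pics/w2.png')[130:275,225:405];cv2.imwrite('pics/w2c.png',cv2.resize(i,None,fx=4,fy=4,interpolation=cv2.INTER_CUBIC))"
```

```text
(no output)
```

View pics/w2c.png

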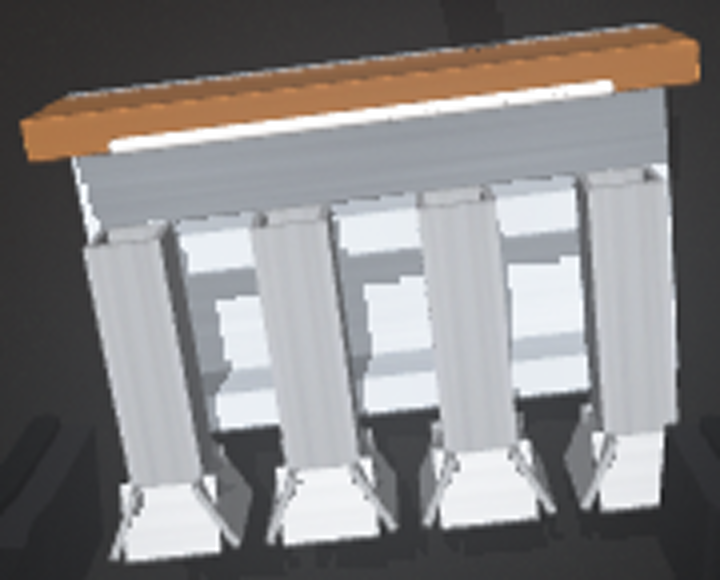

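```bash
cat > fit.py <<'E'
from h import *
from scipy.optimize import least_squares
# wrist picture w2 geometry
W=np.array([[1,0,0],[0,-1,0],[0,0,-1.]])
p=shot("wrist")
px=[];R=[]
def add(u,v,x,y,z): px.append((225+u/4,130+v/4));R.append((x,y,z))
add(22,120,-110,69,60);add(697,40,110,69,60);add(28,160,-110,55,60);add(698,82,110,55,60)
for x,(a,b,c,d) in zip((-84,-28,28,84),[((88,247),(166,235),(130,490),(202,480)),((255,225),(330,220),(283,470),(357,465)),((420,203),(494,200),(447,453),(517,444)),((583,183),(662,178),(602,433),(675,422))]):
    add(*a,x-13,25,63);add(*b,x+13,25,63);add(*c,x-13,-65,63);add(*d,x+13,-65,63)
px=np.array(px);R=np.array(R)/1000
def P(q):
    c,s=np.cos(q[2]),np.sin(q[2]);return R@np.array([[c,s,0],[-s,c,0],[0,0,1]])+[q[0],q[1],0]
r=least_squares(lambda q:(proj(p,P(q))-px).ravel(),[.567,.21,.11],loss="soft_l1")
print(r.x[:2],np.degrees(r.x[2]));print((proj(p,P(r.x))-px).round(1).tolist())
E
python3 fit.py
```

```text
[0.5693 0.2131] 6.785400259986751
[[-1.0, -0.5], [0.5, -1.0], [-0.3, 0.1], [0.7, -0.5], [-1.6, -0.3], [-1.8, 0.5], [0.2, -0.6], [0.3, -0.0], [-1.7, 0.4], [-1.0, -0.6], [1.0, 0.2], [0.7, -0.5], [-0.9, 1.0], [0.3, -0.6], [-0.7, 0.2], [0.2, 0.5], [0.9, 1.0], [1.1, -0.0], [0.3, 0.9], [0.7, 1.6]]
```

```bash
cat > m.py <<'E'
# args: "x y z yaw" waypoints mm/deg, all relative to present pose; prefix r: = rack-frame x y
import sys
from h import *
from scipy.spatial.transform import Rotation as Ro
T(0)
s=bot.read_state();R=s["tcp_rot"];O=np.array([569.,213]);a=np.radians(6.8)
print("rack xy",(np.array([[np.cos(a),np.sin(a)],[-np.sin(a),np.cos(a)]])@(s["position"][:2]*1000-O)).round(1))
for w in sys.argv[1:]:
    rk=w.startswith("r:");x,y,z,yaw=map(float,w.replace("r:","").split())
    if rk: x,y=O+np.array([[np.cos(a),-np.sin(a)],[np.sin(a),np.cos(a)]])@[x,y]
    d=R.T@(np.array([x,y,z])/1000-s["position"])/.5
    t=np.radians(yaw);Rt=np.array([[np.cos(t),np.sin(t),0],[np.sin(t),-np.cos(t),0],[0,0,-1]])
    print(w,"->",np.round([x,y,z]),d.round(3),(Ro.from_matrix(R.T@Rt).as_rotvec()/(np.pi/4)).round(3))
E
python3 m.py "600 -200 200 90" "630 -286 110 94.3" "630 -286 27 94.3"
```

```text
t 5.3 pos [0.5687 0.2473 0.2946] yaw 89.93 open 1.0 F [ 0.0881  0.5648 -0.5189] g 0.0
rack xy [ 3.8 34. ]
600 -200 200 90 -> [ 600. -200.  200.] [-0.894  0.064  0.189] [ 0.     0.    -0.002]
630 -286 110 94.3 -> [ 630. -286.  110.] [-1.066  0.124  0.369] [ 0.     0.    -0.097]
630 -286 27 94.3 -> [ 630. -286.   27.] [-1.066  0.124  0.535] [ 0.     0.    -0.097]
```

>>> jog_arm:
  rows: "0.45 -0.894 0.064 0.189 0 0 0;0.45 -0.894 0.064 0.189 0 0 0;0.45 -0.894 0.064 0.189 0 0 0;0.45 -0.894 0.064 0.189 0 0 0;0.45 -0.894 0.064 0.189 0 0 0;0.45 -0.894 0.064 0.189 0 0 0;0.45 -0.894 0.064 0.189 0 0 0;0.45 -0.894 0.064 0.189 0 0 0;0.45 -0.894 0.064 0.189 0 0 0;0.45 -0.894 0.064 0.189 0 0 0;0.45 -0.894 0.064 0.189 0 0 0;0.45 -0.894 0.064 0.189 0 0 0;0.45 -0.894 0.064 0.189 0 0 0;0.45 -0.894 0.064 0.189 0 0 0;0.45 -0.894 0.064 0.189 0 0 0"

```text
time_s: 6.55
position: [0.6003, -0.198, 0.2003]
tcp_rot: [[-0.001, 1.0, -0.0], [1.0, 0.001, 0.001], [0.001, -0.0, -1.0]]
force: [-0.3, 0.6, 0.1]
opening: 0.451
grasp_force: 0.0
```

```bash
python3 m.py "630 -286 110 94.3" "630 -286 27 94.3"; python3 - <<'E'
from h import *
p=shot("wrist")
for d in outline_of("bar1",p):
    if d["conf"]>.3: print(round(d["conf"],2),rects(p,d["region"],.015))
E
```

```text
t 6.5 pos [ 0.6003 -0.198   0.2003] yaw 90.04 open 0.451 F [-0.2864  0.6156  0.0819] g 0.0
rack xy [ -17.6 -411.8]
630 -286 110 94.3 -> [ 630. -286.  110.] [-0.176  0.059  0.18 ] [-0.    -0.001 -0.095]
630 -286 27 94.3 -> [ 630. -286.   27.] [-0.176  0.059  0.346] [-0.    -0.001 -0.095]
0.87 [(array([ 575.2, -233.4]), 169, 15, 88.5)]
0.86 [(array([ 626. , -221.3]), 197, 17, 94.2)]
0.81 [(array([ 513.6, -214.5]), 181, 17, 94.2)]
0.78 [(array([ 304.9, -226.4]), 165, 19, 173.4)]
```

>>> jog_arm:
  rows: "0.45 -0.172 0.06 0.18 0 0 -0.095;0.45 -0.172 0.06 0.18 0 0 -0.095;0.45 -0.172 0.06 0.18 0 0 -0.095;0.45 -0.172 0.06 0.18 0 0 -0.095;0.45 -0.172 0.06 0.18 0 0 -0.095;0.45 -0.172 0.06 0.22 0 0 -0.095;0.45 -0.172 0.06 0.26 0 0 -0.095;0.45 -0.172 0.06 0.3 0 0 -0.095;0.45 -0.172 0.06 0.33 0 0 -0.095;0.45 -0.172 0.06 0.346 0 0 -0.095;0.45 -0.172 0.06 0.346 0 0 -0.095;0.45 -0.172 0.06 0.346 0 0 -0.095;0 -0.172 0.06 0.346 0 0 -0.095;0 -0.172 0.06 0.346 0 0 -0.095;0 -0.172 0.06 0.346 0 0 -0.095;0 -0.172 0.06 0.346 0 0 -0.095;0 -0.172 0.06 0.346 0 0 -0.095;0 -0.172 0.06 0.346 0 0 -0.095;0 -0.172 0.06 0.346 0 0 -0.095;0 -0.172 0.06 0.346 0 0 -0.095"

```text
time_s: 8.32
position: [0.6306, -0.2855, 0.0276]
tcp_rot: [[-0.074, 0.997, 0.001], [0.997, 0.074, -0.0], [-0.0, 0.001, -1.0]]
force: [-0.4, -0.4, 3.3]
opening: 0.154
grasp_force: 30.0
```

>>> jog_arm:
  rows: "0 0 0 -0.05 0 0 0;0 0 0 -0.1 0 0 0;0 0 0 -0.15 0 0 0;0 0 0 -0.2 0 0 0;0 0 0 -0.25 0 0 0;0 0 0 -0.25 0 0 0;0 0 0 -0.25 0 0 0"

```text
time_s: 8.9
position: [0.631, -0.2858, 0.1533]
tcp_rot: [[-0.074, 0.997, 0.003], [0.997, 0.074, -0.002], [-0.002, 0.002, -1.0]]
force: [-0.6, 0.6, -1.6]
opening: 0.158
grasp_force: 30.0
```

```bash
python3 m.py "r:84 -225 90 96.8" "r:84 -225 69 96.8"  "r:84 -105 69 96.8"; python3 - <<'E'
from h import *
p=shot("wrist");save(p,"w3")
E
```

```text
t 8.9 pos [ 0.631  -0.2858  0.1533] yaw 94.26 open 0.158 F [-0.6299  0.6209 -1.5807] g 30.0
rack xy [   2.6 -502.6]
r:84 -225 90 96.8 -> [679.  -0.  90.] [0.562 0.138 0.126] [ 0.003  0.003 -0.056]
r:84 -225 69 96.8 -> [679.  -0.  69.] [0.562 0.138 0.168] [ 0.003  0.003 -0.056]
r:84 -105 69 96.8 -> [665. 119.  69.] [0.802 0.127 0.167] [ 0.003  0.003 -0.056]
```

View pics/w3.png

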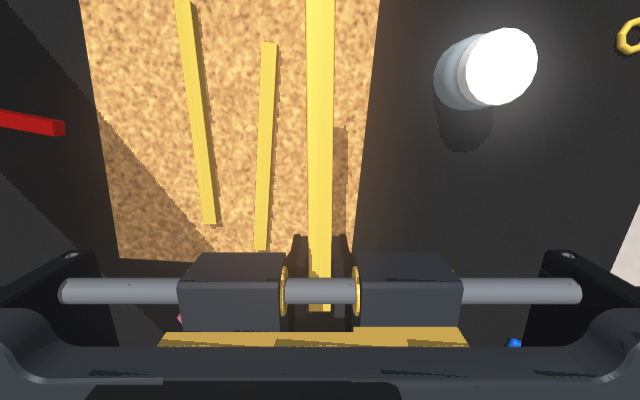

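Bar 1 is gripped and lies straight in the gripper; its front is out of view at the top. I move in front of the far tube and check for sag.

>>> jog_arm:
  rows: "0 0.08 0 0 0 0 -0.05;0 0.14 0.1 0.05 0 0 -0.055;0 0.2 0.138 0.1 0 0 -0.055;0 0.27 0.138 0.126 0 0 -0.055;0 0.34 0.138 0.126 0 0 -0.055;0 0.4 0.138 0.126 0 0 -0.055;0 0.45 0.138 0.126 0 0 -0.055;0 0.5 0.138 0.126 0 0 -0.055;0 0.53 0.138 0.126 0 0 -0.055;0 0.55 0.138 0.126 0 0 -0.055;0 0.56 0.138 0.126 0 0 -0.055;0 0.56 0.138 0.126 0 0 -0.055;0 0.56 0.138 0.126 0 0 -0.055"

```text
time_s: 10.03
position: [0.6779, -0.0012, 0.0884]
tcp_rot: [[-0.116, 0.993, -0.002], [0.993, 0.116, 0.001], [0.001, -0.001, -1.0]]
force: [0.8, 0.2, -2.8]
opening: 0.157
grasp_force: 30.0
```

```bash
python3 m.py "r:84 -225 68 96.8" "r:84 -105 68 96.8"; python3 - <<'E'
from h import *
s=bot.read_state();R=s["tcp_rot"];p=shot("side")
img=np.ascontiguousarray(p["pixels"][:,:,::-1])
# predicted bar centreline if no sag: 17 mm ahead of TCP
for sag,col in ((0,(0,0,255)),(6,(0,255,0))):
    c=s["position"]+R@[0,0,.019]
    X=[c+R@[x*np.cos(np.radians(sag)),0,x*np.sin(np.radians(sag))] for x in (-.037,.163)]
    q=proj(p,X);print(sag,q.round(1).tolist(),X[1])
    for a in q: cv2.circle(img,tuple(int(v) for v in a.round()),1,col,-1)
i=img[140:310,150:390];cv2.imwrite("pics/s3.png",cv2.resize(i,None,fx=3,fy=3,interpolation=cv2.INTER_CUBIC))
E
```

```text
t 10.0 pos [ 0.6779 -0.0012  0.0884] yaw 96.69 open 0.157 F [ 0.777   0.2234 -2.8055] g 30.0
rack xy [  82.8 -225.6]
r:84 -225 68 96.8 -> [679.  -0.  68.] [0.001 0.002 0.041] [-0.002 -0.001 -0.003]
r:84 -105 68 96.8 -> [665. 119.  68.] [0.241 0.002 0.041] [-0.002 -0.001 -0.003]
0 [[276.4, 177.7], [250.5, 229.9]] [0.6589 0.1607 0.0695]
6 [[276.3, 176.7], [251.3, 234.0]] [0.659  0.1598 0.0525]
```

View pics/s3.png

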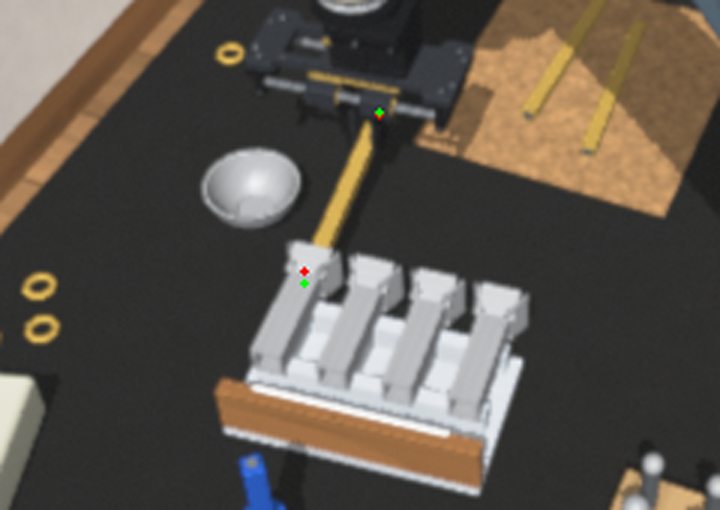

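The nose is already in the far mouth: the bar disappears at about crop (318,245). Now I level it and feed gently.

>>> jog_arm:
  rows: "0 0 0.002 0.02 0 0 0;0 0 0.002 0.042 0 0 0;0 0 0.002 0.042 0 0 0;0 0.01 0.002 0.042 0 0 0;0 0.02 0.002 0.042 0 0 0;0 0.03 0.002 0.042 0 0 0;0 0.04 0.002 0.042 0 0 0;0 0.05 0.002 0.042 0 0 0;0 0.06 0.002 0.042 0 0 0;0 0.07 0.002 0.042 0 0 0;0 0.08 0.002 0.042 0 0 0;0 0.09 0.002 0.042 0 0 0;0 0.1 0.002 0.042 0 0 0;0 0.11 0.002 0.042 0 0 0;0 0.12 0.002 0.042 0 0 0;0 0.13 0.002 0.042 0 0 0;0 0.14 0.002 0.042 0 0 0;0 0.15 0.002 0.042 0 0 0;0 0.16 0.002 0.042 0 0 0;0 0.16 0.002 0.042 0 0 0"

```text
time_s: 11.75
position: [0.6699, 0.08, 0.0681]
tcp_rot: [[-0.118, 0.993, 0.0], [0.993, 0.118, 0.001], [0.001, 0.0, -1.0]]
force: [-0.2, 1.1, 0.8]
opening: 0.151
grasp_force: 30.0
```

```bash
python3 m.py "r:84 -105 68 96.8"; python3 - <<'E'
from h import *
p=shot("side");q=shot("wrist")
a=p["pixels"][140:310,150:390];b=q["pixels"][0:340,120:520]
a=cv2.resize(a,(480,340));cv2.imwrite("pics/s4.png",np.hstack([a,cv2.resize(b,(320,340))])[:,:,::-1])
E
```

```text
t 11.8 pos [0.6699 0.08   0.0681] yaw 96.75 open 0.151 F [-0.2105  1.0539  0.8097] g 30.0
rack xy [  84.4 -144. ]
r:84 -105 68 96.8 -> [665. 119.  68.] [ 0.078 -0.001  0.   ] [ 0.    -0.001 -0.001]
```

View pics/s4.png

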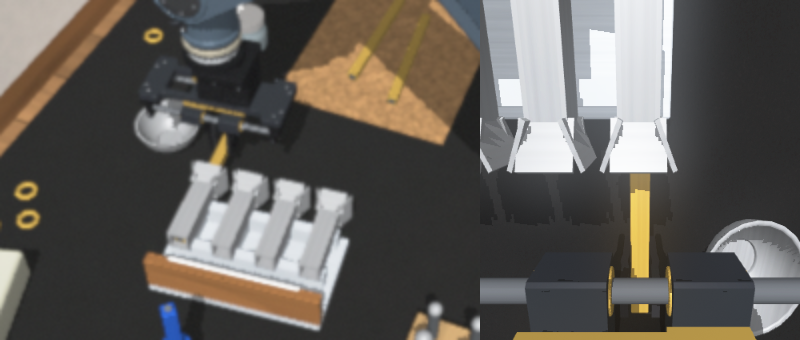

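Bar 1 sits centred in the far tube. I push it home, then release.

>>> jog_arm:
  rows: "0 0.01 0 0 0 0 0;0 0.02 0 0 0 0 0;0 0.03 0 0 0 0 0;0 0.04 0 0 0 0 0;0 0.05 0 0 0 0 0;0 0.058 0 0 0 0 0;0 0.064 0 0 0 0 0;0 0.07 0 0 0 0 0;0 0.075 0 0 0 0 0;0 0.08 0 0 0 0 0;0 0.08 0 0 0 0 0;0 0.08 0 0 0 0 0"

```text
time_s: 12.85
position: [0.6657, 0.117, 0.0682]
tcp_rot: [[-0.118, 0.993, 0.0], [0.993, 0.118, -0.002], [-0.002, 0.0, -1.0]]
force: [0.9, -5.5, 3.1]
opening: 0.157
grasp_force: 30.0
```

>>> jog_arm:
  rows: "0.4 0 0 0 0 0 0;0.4 0 0 0 0 0 0;0.4 0 0 0 0 0 0;0.4 0 0 0 0 0 0;0.4 0 0 0 0 0 0;0.4 0 0 -0.03 0 0 0;0.4 0 0 -0.08 0 0 0;0.4 0 0 -0.14 0 0 0;0.4 0 0 -0.2 0 0 0;0.4 0 0 -0.26 0 0 0;0.4 0 0 -0.26 0 0 0"

```text
time_s: 13.77
position: [0.6693, 0.1189, 0.2053]
tcp_rot: [[-0.117, 0.993, 0.013], [0.993, 0.117, 0.001], [-0.001, 0.013, -1.0]]
force: [1.0, 0.4, 0.7]
opening: 0.399
grasp_force: 0.0
```

```bash
cat > bars.py <<'E'
from h import *
p=shot("wrist")
for d in outline_of("bar1",p):
    if d["conf"]>.3: print(round(d["conf"],2),rects(p,d["region"],.054),rects(p,d["region"],.015))
E
python3 bars.py; python3 m.py "576 -210 200 88.3" "576 -310 130 88.3"
```

```text
t 13.9 pos [0.6661 0.1187 0.1999] yaw 96.74 open 0.397 F [-0.4292  0.1419 -1.0986] g 0.0
rack xy [  85.3 -105.1]
576 -210 200 88.3 -> [ 576. -210.  200.] [-0.632 -0.256 -0.001] [ 0.005 -0.     0.188]
576 -310 130 88.3 -> [ 576. -310.  130.] [-0.83  -0.28   0.139] [ 0.005 -0.     0.188]
```

>>> jog_arm:
  rows: "0.45 -0.63 -0.26 -0.06 0 0 0.188;0.45 -0.63 -0.26 -0.06 0 0 0.188;0.45 -0.63 -0.26 -0.06 0 0 0.188;0.45 -0.63 -0.26 -0.06 0 0 0.188;0.45 -0.63 -0.26 -0.06 0 0 0.188;0.45 -0.63 -0.26 -0.06 0 0 0.188;0.45 -0.63 -0.26 -0.06 0 0 0.188;0.45 -0.63 -0.26 -0.06 0 0 0.188;0.45 -0.63 -0.26 -0.06 0 0 0.188;0.45 -0.63 -0.26 -0.06 0 0 0.188;0.45 -0.63 -0.26 -0.06 0 0 0.188;0.45 -0.63 -0.26 -0.06 0 0 0.188;0.45 -0.63 -0.26 -0.06 0 0 0.188;0.45 -0.63 -0.26 -0.06 0 0 0.188"

```text
time_s: 15.03
position: [0.5734, -0.2077, 0.2276]
tcp_rot: [[0.028, 1.0, -0.001], [1.0, -0.028, 0.001], [0.001, -0.001, -1.0]]
force: [0.0, 1.0, -0.0]
opening: 0.452
grasp_force: 0.0
```

```bash
python3 bars.py;  python3 m.py "573 -312.5 110 88.3" "573 -312.5 27 88.3"
```

```text
0.95 [(array([ 519.3, -194. ]), 139, 15, 94.5)] [(array([ 512.3, -202.7]), 156, 17, 94.5)]
0.72 [(array([ 574.6, -233.6]), 173, 12, 88.4)] [(array([ 574.5, -247.3]), 195, 14, 88.4)]
0.58 [(array([ 315.8, -213.7]), 183, 19, 173.5)] [(array([ 283.5, -224.9]), 206, 22, 173.5)]
t 15.1 pos [ 0.5735 -0.2083  0.2279] yaw 88.39 open 0.45 F [-0.9592  0.3136  1.7023] g 0.0
rack xy [ -45.4 -418.8]
573 -312.5 110 88.3 -> [ 573. -312.  110.] [-0.208  0.005  0.236] [-0.    -0.     0.002]
573 -312.5 27 88.3 -> [ 573. -312.   27.] [-0.209  0.005  0.402] [-0.    -0.     0.002]
```

>>> jog_arm:
  rows: "0.45 -0.207 0 0.1 0 0 0;0.45 -0.207 0 0.18 0 0 0;0.45 -0.207 0 0.23 0 0 0;0.45 -0.207 0 0.236 0 0 0;0.45 -0.207 0 0.236 0 0 0;0.45 -0.207 0 0.28 0 0 0;0.45 -0.207 0 0.32 0 0 0;0.45 -0.207 0 0.36 0 0 0;0.45 -0.207 0 0.39 0 0 0;0.45 -0.207 0 0.4 0 0 0;0.45 -0.207 0 0.402 0 0 0;0.45 -0.207 0 0.402 0 0 0;0 -0.207 0 0.402 0 0 0;0 -0.207 0 0.402 0 0 0;0 -0.207 0 0.402 0 0 0;0 -0.207 0 0.402 0 0 0;0 -0.207 0 0.402 0 0 0;0 -0.207 0 0.402 0 0 0;0 -0.207 0 0.402 0 0 0;0 -0.207 0 0.402 0 0 0"

```text
time_s: 16.8
position: [0.5707, -0.3136, 0.0278]
tcp_rot: [[0.031, 1.0, 0.002], [1.0, -0.031, -0.001], [-0.001, 0.002, -1.0]]
force: [1.5, -0.0, 3.9]
opening: 0.158
grasp_force: 30.0
```

>>> jog_arm:
  rows: "0 0 0 -0.05 0 0 0;0 0 0 -0.1 0 0 0;0 0 0 -0.15 0 0 0;0 0 0 -0.2 0 0 0;0 0 0 -0.2 0 0 0;0 0 0 -0.2 0 0 0"

```text
time_s: 17.3
position: [0.5702, -0.3135, 0.1279]
tcp_rot: [[0.03, 1.0, 0.001], [1.0, -0.03, -0.002], [-0.001, 0.001, -1.0]]
force: [-0.3, 1.2, -2.2]
opening: 0.158
grasp_force: 30.0
```

```bash
python3 m.py "r:28 -275 120 96.8" "r:28 -275 70 96.8" "r:28 -225 70 96.8"
```

```text
t 17.3 pos [ 0.5702 -0.3135  0.1279] yaw 88.28 open 0.158 F [-0.3305  1.2178 -2.2044] g 30.0
rack xy [ -61.1 -523. ]
r:28 -275 120 96.8 -> [629. -57. 120.] [0.517 0.103 0.015] [ 0.002  0.002 -0.189]
r:28 -275 70 96.8 -> [629. -57.  70.] [0.517 0.103 0.115] [ 0.002  0.002 -0.189]
r:28 -225 70 96.8 -> [623.  -7.  70.] [0.616 0.088 0.115] [ 0.002  0.002 -0.189]
```

>>> jog_arm:
  rows: "0 0.07 0.02 0 0 0 -0.15;0 0.14 0.06 0 0 0 -0.189;0 0.21 0.103 0.015 0 0 -0.189;0 0.28 0.103 0.03 0 0 -0.189;0 0.34 0.103 0.06 0 0 -0.189;0 0.4 0.103 0.09 0 0 -0.189;0 0.45 0.103 0.115 0 0 -0.189;0 0.48 0.103 0.115 0 0 -0.189;0 0.5 0.103 0.115 0 0 -0.189;0 0.5 0.103 0.115 0 0 -0.189;0 0.5 0.103 0.115 0 0 -0.189;0 0.5 0.103 0.115 0 0 -0.189"

```text
time_s: 18.3
position: [0.6299, -0.0665, 0.0703]
tcp_rot: [[-0.117, 0.993, 0.002], [0.993, 0.117, -0.001], [-0.001, 0.002, -1.0]]
force: [-0.4, -0.2, -1.4]
opening: 0.159
grasp_force: 30.0
```

```bash
cat > sag.py <<'E'
from h import *
s=bot.read_state();R=s["tcp_rot"];p=shot("side");h=cv2.cvtColor(p["pixels"],cv2.COLOR_RGB2HSV)
m=cv2.inRange(h,(18,90,60),(34,255,255))
c=s["position"]+R@[0,0,.019]
for sag in (0,3,6,9):
    t=np.radians(sag);X=[c+R@[x*np.cos(t),0,x*np.sin(t)] for x in (-.037,0.03,.163)]
    q=proj(p,X);print(sag,q.round(1).tolist())
x0,y0=(q.min(0)-14).astype(int);x1,y1=(q.max(0)+14).astype(int)
v,u=np.nonzero(m[y0:y1,x0:x1]); u+=x0;v+=y0
for r in range(v.min(),v.max()+1,4): 
    k=u[(v>=r)&(v<r+1)]
    if len(k):print(r,k.min(),k.max(),end=" | ")
print("max row",v.max(),u[v==v.max()])
i=p["pixels"][120:320,170:410,::-1].copy();cv2.imwrite("pics/sag.png",cv2.resize(i,None,fx=3,fy=3))
E
python3 sag.py;python3 m.py "r:28 -275 68 96.8"  "r:28 -105 68 96.8"
```

```text
0 [[301.5, 172.2], [294.4, 187.9], [279.1, 222.3]]
3 [[301.5, 171.7], [294.5, 188.3], [279.2, 224.3]]
6 [[301.4, 171.3], [294.5, 188.7], [279.5, 226.2]]
9 [[301.4, 170.8], [294.5, 189.0], [279.8, 228.0]]
158 281 282 | 162 289 303 | 174 298 299 | 178 295 299 | 182 294 299 | 186 292 299 | 190 290 297 | 194 288 295 | 198 286 293 | 202 284 292 | 206 283 290 | 210 281 288 | 214 265 286 | 218 277 285 | 222 276 283 | max row 225 [280 281]
t 18.4 pos [ 0.6299 -0.0667  0.0704] yaw 96.68 open 0.154 F [-0.1107 -0.7713 -2.294 ] g 30.0
rack xy [  27.3 -284.9]
r:28 -275 68 96.8 -> [629. -57.  68.] [0.02  0.001 0.005] [ 0.002  0.002 -0.003]
r:28 -105 68 96.8 -> [609. 112.  68.] [0.36  0.001 0.004] [ 0.002  0.002 -0.003]
```

View pics/sag.png

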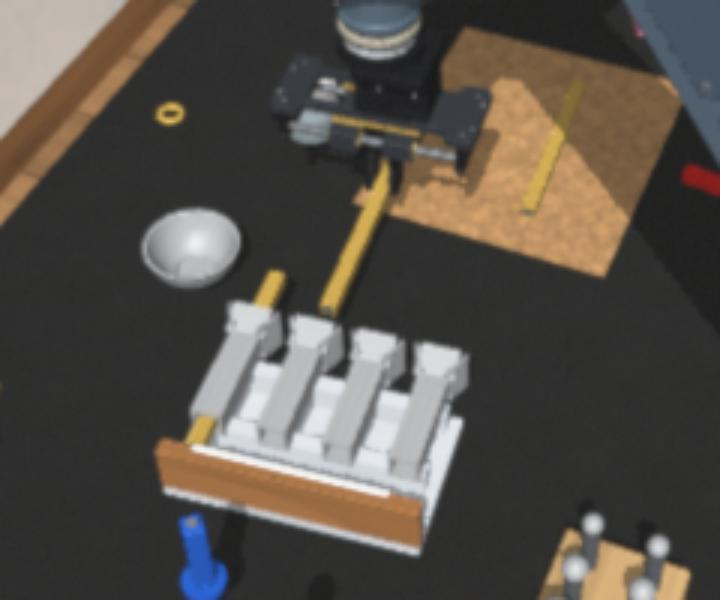

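Bar 1 is home against the rail at crop (200,430). Bar 2's sag is at most about 2° and it is aimed at the second mouth, so I feed it.

>>> jog_arm:
  rows: "0 0.01 0.001 0.005 0 0 0;0 0.02 0.001 0.005 0 0 0;0 0.03 0.001 0.005 0 0 0;0 0.04 0.001 0.005 0 0 0;0 0.05 0.001 0.005 0 0 0;0 0.06 0.001 0.005 0 0 0;0 0.07 0.001 0.005 0 0 0;0 0.08 0.001 0.005 0 0 0;0 0.09 0.001 0.005 0 0 0;0 0.1 0.001 0.005 0 0 0;0 0.11 0.001 0.005 0 0 0;0 0.12 0.001 0.005 0 0 0;0 0.13 0.001 0.005 0 0 0;0 0.14 0.001 0.005 0 0 0;0 0.15 0.001 0.005 0 0 0;0 0.16 0.001 0.005 0 0 0;0 0.17 0.001 0.005 0 0 0;0 0.18 0.001 0.005 0 0 0;0 0.19 0.001 0.005 0 0 0;0 0.2 0.001 0.005 0 0 0"

```text
time_s: 20.02
position: [0.6178, 0.035, 0.0671]
tcp_rot: [[-0.118, 0.993, 0.0], [0.993, 0.118, -0.0], [-0.0, 0.0, -1.0]]
force: [-0.2, -0.2, -0.1]
opening: 0.158
grasp_force: 30.0
```

```bash
python3 m.py "r:28 -104 68 96.8"; python3 sag.py
```

```text
t 20.0 pos [0.6178 0.035  0.0671] yaw 96.77 open 0.158 F [-0.1972 -0.1709 -0.1288] g 30.0
rack xy [  27.4 -182.5]
r:28 -104 68 96.8 -> [609. 113.  68.] [ 0.157  0.001 -0.002] [ 0.     0.    -0.001]
0 [[290.7, 197.4], [283.0, 214.7], [266.0, 252.8]]
3 [[290.6, 196.9], [283.0, 215.1], [266.2, 254.8]]
6 [[290.6, 196.5], [283.0, 215.5], [266.6, 256.7]]
9 [[290.5, 196.1], [283.1, 215.8], [267.0, 258.4]]
185 267 272 | 189 278 292 | 201 285 288 | 205 284 288 | 209 282 288 | 213 257 287 | 217 255 286 | 221 255 284 | 225 275 282 | max row 226 [278 279 280 281 282]
```

>>> jog_arm:
  rows: "0 0.01 0 0 0 0 0;0 0.02 0 0 0 0 0;0 0.03 0 0 0 0 0;0 0.04 0 0 0 0 0;0 0.05 0 0 0 0 0;0 0.06 0 0 0 0 0;0 0.07 0 0 0 0 0;0 0.08 0 0 0 0 0;0 0.09 0 0 0 0 0;0 0.1 0 0 0 0 0;0 0.11 0 0 0 0 0;0 0.12 0 0 0 0 0;0 0.13 0 0 0 0 0;0 0.138 0 0 0 0 0;0 0.144 0 0 0 0 0;0 0.15 0 0 0 0 0;0 0.155 0 0 0 0 0;0 0.159 0 0 0 0 0;0 0.159 0 0 0 0 0;0 0.159 0 0 0 0 0"

```text
time_s: 21.73
position: [0.6096, 0.1082, 0.0675]
tcp_rot: [[-0.121, 0.993, 0.002], [0.993, 0.121, -0.008], [-0.008, 0.001, -1.0]]
force: [0.3, -20.3, 4.6]
opening: 0.158
grasp_force: 30.0
```

>>> jog_arm:
  rows: "0.4 0 0 0 0 0 0;0.4 0 0 0 0 0 0;0.4 0 0 0 0 0 0;0.4 0 0 0 0 0 0;0.4 0 0 0 0 0 0;0.4 0 0 -0.03 0 0 0;0.4 0 0 -0.08 0 0 0;0.4 0 0 -0.14 0 0 0;0.4 0 0 -0.2 0 0 0;0.4 0 0 -0.26 0 0 0;0.4 0 0 -0.26 0 0 0"

```text
time_s: 22.65
position: [0.612, 0.1145, 0.2034]
tcp_rot: [[-0.119, 0.993, 0.012], [0.993, 0.119, 0.001], [-0.001, 0.012, -1.0]]
force: [0.5, -1.0, -0.1]
opening: 0.397
grasp_force: 0.0
```

```bash
python3 m.py "525 -185 227 94.4"
```

```text
t 22.6 pos [0.612  0.1145 0.2034] yaw 96.82 open 0.397 F [ 0.5493 -0.9626 -0.0801] g 0.0
rack xy [  31.1 -102.9]
525 -185 227 94.4 -> [ 525. -185.  227.] [-0.574 -0.243 -0.05 ] [0.016 0.001 0.054]
```

>>> jog_arm:
  rows: "0.45 -0.57 -0.23 -0.05 0 0 0.054;0.45 -0.57 -0.23 -0.05 0 0 0.054;0.45 -0.57 -0.23 -0.05 0 0 0.054;0.45 -0.57 -0.23 -0.05 0 0 0.054;0.45 -0.57 -0.23 -0.05 0 0 0.054;0.45 -0.57 -0.23 -0.05 0 0 0.054;0.45 -0.57 -0.23 -0.05 0 0 0.054;0.45 -0.57 -0.23 -0.05 0 0 0.054;0.45 -0.57 -0.23 -0.05 0 0 0.054;0.45 -0.57 -0.23 -0.05 0 0 0.054;0.45 -0.57 -0.23 -0.05 0 0 0.054;0.45 -0.57 -0.23 -0.05 0 0 0.054;0.45 -0.57 -0.23 -0.05 0 0 0.054;0.45 -0.57 -0.23 -0.05 0 0 0.054"

```text
time_s: 23.82
position: [0.5281, -0.1817, 0.2219]
tcp_rot: [[-0.078, 0.997, -0.0], [0.997, 0.078, 0.0], [0.0, -0.0, -1.0]]
force: [-0.8, 0.9, 0.6]
opening: 0.447
grasp_force: 0.0
```

```bash
python3 bars.py;  python3 m.py "518 -287.5 110 94.4" "518 -287.5 27 94.4"
```

```text
0.77 [(array([ 513.1, -206.4]), 171, 13, 94.5)] [(array([ 512.1, -220.1]), 193, 14, 94.5)]
t 23.9 pos [ 0.528  -0.1822  0.222 ] yaw 94.43 open 0.45 F [-0.3244 -0.0676 -0.4654] g 0.0
rack xy [ -87.5 -387.5]
518 -287.5 110 94.4 -> [ 518. -288.  110.] [-0.209 -0.036  0.224] [-0.    -0.     0.001]
518 -287.5 27 94.4 -> [ 518. -288.   27.] [-0.209 -0.036  0.39 ] [-0.    -0.     0.001]
```

>>> jog_arm:
  rows: "0.45 -0.208 -0.036 0.1 0 0 0;0.45 -0.208 -0.036 0.18 0 0 0;0.45 -0.208 -0.036 0.22 0 0 0;0.45 -0.208 -0.036 0.224 0 0 0;0.45 -0.208 -0.036 0.224 0 0 0;0.45 -0.208 -0.036 0.27 0 0 0;0.45 -0.208 -0.036 0.31 0 0 0;0.45 -0.208 -0.036 0.35 0 0 0;0.45 -0.208 -0.036 0.38 0 0 0;0.45 -0.208 -0.036 0.39 0 0 0;0.45 -0.208 -0.036 0.39 0 0 0;0.45 -0.208 -0.036 0.39 0 0 0;0 -0.208 -0.036 0.39 0 0 0;0 -0.208 -0.036 0.39 0 0 0;0 -0.208 -0.036 0.39 0 0 0;0 -0.208 -0.036 0.39 0 0 0;0 -0.208 -0.036 0.39 0 0 0;0 -0.208 -0.036 0.39 0 0 0;0 -0.208 -0.036 0.39 0 0 0;0 -0.208 -0.036 0.39 0 0 0"

```text
time_s: 25.58
position: [0.5179, -0.2883, 0.0276]
tcp_rot: [[-0.076, 0.997, 0.0], [0.997, 0.076, -0.0], [-0.0, 0.0, -1.0]]
force: [-0.5, 0.5, 3.8]
opening: 0.154
grasp_force: 30.0
```

>>> jog_arm:
  rows: "0 0 0 -0.05 0 0 0;0 0 0 -0.1 0 0 0;0 0 0 -0.15 0 0 0;0 0 0 -0.2 0 0 0;0 0 0 -0.2 0 0 0;0 0 0 -0.2 0 0 0"

```text
time_s: 26.08
position: [0.5183, -0.2887, 0.128]
tcp_rot: [[-0.076, 0.997, 0.002], [0.997, 0.076, -0.002], [-0.002, 0.002, -1.0]]
force: [0.4, 0.1, -1.3]
opening: 0.155
grasp_force: 30.0
```

```bash
python3 m.py "r:-28 -285 120 96.8" "r:-28 -285 69 96.8"
```

```text
t 26.1 pos [ 0.5183 -0.2887  0.128 ] yaw 94.34 open 0.155 F [ 0.3803  0.148  -1.3483] g 30.0
rack xy [-109.7 -492.1]
r:-28 -285 120 96.8 -> [575. -73. 120.] [0.421 0.145 0.015] [ 0.003  0.003 -0.055]
r:-28 -285 69 96.8 -> [575. -73.  69.] [0.421 0.145 0.117] [ 0.003  0.003 -0.055]
```

>>> jog_arm:
  rows: "0 0.07 0.04 0 0 0 -0.05;0 0.14 0.09 0 0 0 -0.055;0 0.2 0.145 0.015 0 0 -0.055;0 0.26 0.145 0.04 0 0 -0.055;0 0.32 0.145 0.08 0 0 -0.055;0 0.37 0.145 0.11 0 0 -0.055;0 0.4 0.145 0.117 0 0 -0.055;0 0.42 0.145 0.117 0 0 -0.055;0 0.42 0.145 0.117 0 0 -0.055;0 0.42 0.145 0.117 0 0 -0.055;0 0.42 0.145 0.117 0 0 -0.055"

```text
time_s: 27.0
position: [0.5754, -0.075, 0.0694]
tcp_rot: [[-0.118, 0.993, 0.003], [0.993, 0.118, -0.001], [-0.002, 0.003, -1.0]]
force: [-0.6, 0.3, -0.4]
opening: 0.157
grasp_force: 30.0
```

```bash
python3 m.py "r:-28 -285 68 96.8"; python3 sag.py
```

```text
t 27.0 pos [ 0.5754 -0.075   0.0694] yaw 96.76 open 0.157 F [-0.6008  0.3394 -0.4076] g 30.0
rack xy [ -27.7 -286.7]
r:-28 -285 68 96.8 -> [575. -73.  68.] [ 0.003 -0.001  0.003] [ 0.003  0.002 -0.001]
0 [[319.9, 175.6], [313.5, 191.5], [299.3, 226.4]]
3 [[319.9, 175.1], [313.5, 191.9], [299.4, 228.4]]
6 [[319.9, 174.7], [313.5, 192.3], [299.6, 230.3]]
9 [[319.9, 174.3], [313.5, 192.6], [299.7, 232.0]]
162 300 305 | 166 310 325 | 178 315 318 | 182 314 318 | 186 312 318 | 190 311 317 | 194 309 316 | 198 307 314 | 202 306 313 | 206 304 311 | 210 303 310 | 214 301 308 | 218 285 306 | 222 298 305 | 226 297 303 | max row 229 [301 302 303]
```

Sag is the same as for bar 2, so I feed it in the same way.

>>> jog_arm:
  rows: "0 0.01 0 0.003 0 0 0;0 0.02 0 0.003 0 0 0;0 0.03 0 0.003 0 0 0;0 0.04 0 0.003 0 0 0;0 0.05 0 0.003 0 0 0;0 0.06 0 0.003 0 0 0;0 0.07 0 0.003 0 0 0;0 0.08 0 0.003 0 0 0;0 0.09 0 0.003 0 0 0;0 0.1 0 0.003 0 0 0;0 0.11 0 0.003 0 0 0;0 0.12 0 0.003 0 0 0;0 0.13 0 0.003 0 0 0;0 0.14 0 0.003 0 0 0;0 0.15 0 0.003 0 0 0;0 0.16 0 0.003 0 0 0;0 0.17 0 0.003 0 0 0;0 0.18 0 0.003 0 0 0;0 0.19 0 0.003 0 0 0;0 0.2 0 0.003 0 0 0"

```text
time_s: 28.72
position: [0.5622, 0.0265, 0.0671]
tcp_rot: [[-0.119, 0.993, 0.0], [0.993, 0.119, -0.0], [-0.0, 0.0, -1.0]]
force: [0.3, -0.6, 0.5]
opening: 0.156
grasp_force: 30.0
```

```bash
python3 m.py "r:-28 -104 68 96.8"
```

```text
t 28.7 pos [0.5622 0.0265 0.0671] yaw 96.82 open 0.156 F [ 0.3166 -0.5929  0.4508] g 30.0
rack xy [ -28.8 -184.4]
r:-28 -104 68 96.8 -> [554. 106.  68.] [ 0.161  0.002 -0.002] [0. 0. 0.]
```

>>> jog_arm:
  rows: "0 0.01 0.001 0 0 0 0;0 0.02 0.001 0 0 0 0;0 0.03 0.001 0 0 0 0;0 0.04 0.001 0 0 0 0;0 0.05 0.001 0 0 0 0;0 0.06 0.001 0 0 0 0;0 0.07 0.001 0 0 0 0;0 0.08 0.001 0 0 0 0;0 0.09 0.001 0 0 0 0;0 0.1 0.001 0 0 0 0;0 0.11 0.001 0 0 0 0;0 0.12 0.001 0 0 0 0;0 0.13 0.001 0 0 0 0;0 0.138 0.001 0 0 0 0;0 0.144 0.001 0 0 0 0;0 0.15 0.001 0 0 0 0;0 0.155 0.001 0 0 0 0;0 0.16 0.001 0 0 0 0;0 0.162 0.001 0 0 0 0;0 0.162 0.001 0 0 0 0"

```text
time_s: 30.38
position: [0.5547, 0.1009, 0.0674]
tcp_rot: [[-0.124, 0.992, 0.002], [0.992, 0.124, -0.009], [-0.009, 0.001, -1.0]]
force: [1.4, -23.3, 4.0]
opening: 0.161
grasp_force: 30.0
```

>>> jog_arm:
  rows: "0.4 0 0 0 0 0 0;0.4 0 0 0 0 0 0;0.4 0 0 0 0 0 0;0.4 0 0 0 0 0 0;0.4 0 0 0 0 0 0;0.4 0 0 -0.03 0 0 0;0.4 0 0 -0.08 0 0 0;0.4 0 0 -0.14 0 0 0;0.4 0 0 -0.2 0 0 0;0.4 0 0 -0.26 0 0 0;0.4 0 0 -0.32 0 0 0;0.4 0 0 -0.38 0 0 0;0.4 0 0 -0.44 0 0 0;0.4 0 0 -0.44 0 0 0"

```text
time_s: 31.55
position: [0.5563, 0.1074, 0.2934]
tcp_rot: [[-0.12, 0.993, 0.013], [0.993, 0.12, 0.0], [-0.001, 0.013, -1.0]]
force: [1.4, 0.3, -0.2]
opening: 0.401
grasp_force: 0.0
```

```bash
python3 m.py "r:0 34 295 96.8"
```

```text
t 31.6 pos [0.5563 0.1074 0.2934] yaw 96.88 open 0.401 F [ 1.3923  0.2568 -0.2019] g 0.0
rack xy [ -25.1 -103.4]
r:0 34 295 96.8 -> [565. 247. 295.] [ 0.275  0.051 -0.003] [0.016 0.001 0.002]
```

>>> jog_arm:
  rows: "0.7 0.44 0.04 -0.075 0.016 0 0;0.7 0.44 0.04 -0.075 0.016 0 0;0.7 0.44 0.04 -0.075 0.016 0 0;0.7 0.44 0.04 -0.075 0.016 0 0;0.7 0.44 0.04 -0.075 0.016 0 0;0.7 0.44 0.04 -0.075 0.016 0 0;0.7 0.44 0.04 -0.075 0.016 0 0;0.7 0.44 0.04 -0.075 0.016 0 0;0.7 0.44 0.04 -0.075 0.016 0 0;0.7 0.44 0.04 -0.075 0.016 0 0;0.7 0.44 0.04 -0.075 0.016 0 0"

```text
time_s: 32.47
position: [0.547, 0.3257, 0.3241]
tcp_rot: [[-0.117, 0.993, -0.014], [0.993, 0.117, -0.002], [-0.001, -0.014, -1.0]]
force: [-1.0, 0.8, -0.0]
opening: 0.697
grasp_force: 0.0
```

```bash
python3 - <<'E'
from h import *
T(0);p=shot("wrist");save(p,"w5");print(p["C"])
np.savez("w5.npz",C=p["C"],W=p["W"],k=[p[k] for k in("fx","fy","cx","cy")])
for l in ["pen","stand","seam_start","seam_end"]: print(l,[(round(d["conf"],2),d["point"]) for d in spot_point(l,p) if d["conf"]>.3])
for d in outline_of("pen",p):
    if d["conf"]>.3:v,u=np.nonzero(d["region"]);print("pen",u.min(),u.max(),v.min(),v.max())
for d in outline_of("bar1",p):
    if d["conf"]>.3: print(round(d["conf"],2),rects(p,d["region"],.054))
E
```

```text
t 32.5 pos [0.547  0.3257 0.3241] yaw 96.7 open 0.697 F [-1.0228  0.8366 -0.0434] g 0.0
[0.5389 0.4096 0.4639]
pen [(0.7, [0.4829, 0.4208, 0.0134]), (0.67, [0.3784, 0.4533, -0.0012]), (0.57, [0.5776, 0.374, -0.0004])]
stand []
seam_start [(0.8, [0.6371, 0.2781, 0.0594]), (0.56, [0.4845, 0.4212, 0.0115])]
seam_end [(0.56, [0.4776, 0.2614, 0.0615])]
pen 167 222 34 72
pen 262 294 78 106
pen 338 363 124 150
pen 254 402 192 276
0.91 [(array([647.6, 260.1]), 28, 15, 96.7), (array([667. ,  96.1]), 32, 15, 99.6)]
0.74 [(array([593. , 252.4]), 30, 13, 90.1), (array([611.2,  88.8]), 32, 14, 96.7)]
0.6 [(array([290.4, 292.8]), 151, 140, 39.6)]
0.59 [(array([537.3, 246.3]), 28, 11, 96.7), (array([552.6,  80.2]), 34, 14, 94.8)]
```

View pics/w5.png

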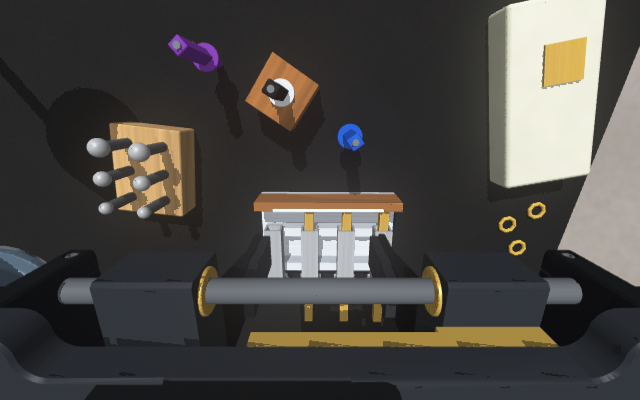

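All three bars touch the rail, with 28–30 mm showing beyond the tubes. The pen is black, at about (278,92) px. I move right above it for a closer look at the handle's turn.

```bash
python3 m.py "484 421 260 96.8"
```

```text
t 32.8 pos [0.547  0.327  0.3246] yaw 96.79 open 0.701 F [-0.1154  0.1941 -0.1661] g 0.0
rack xy [ -8.4 115.8]
484 421 260 96.8 -> [484. 421. 260.] [ 0.202 -0.101  0.13 ] [-0.016  0.    -0.   ]
```

>>> jog_arm:
  rows: "0.7 0.2 -0.1 0.05 -0.016 0 0;0.7 0.202 -0.1 0.09 -0.016 0 0;0.7 0.202 -0.1 0.13 -0.016 0 0;0.7 0.202 -0.1 0.13 -0.016 0 0;0.7 0.202 -0.1 0.13 -0.016 0 0;0.7 0.202 -0.1 0.13 -0.016 0 0;0.7 0.202 -0.1 0.13 -0.016 0 0;0.7 0.202 -0.1 0.13 -0.016 0 0;0.7 0.202 -0.1 0.13 -0.016 0 0"

```text
time_s: 33.57
position: [0.486, 0.4209, 0.2617]
tcp_rot: [[-0.117, 0.993, 0.003], [0.993, 0.117, 0.001], [0.001, 0.003, -1.0]]
force: [0.1, 0.3, 0.2]
opening: 0.699
grasp_force: 0.0
```

```bash
python3 - <<'E'
from h import *
T(0);p=shot("wrist");save(p,"w6")
for l in ["pen","stand"]: print(l,[(round(d["conf"],2),d["point"]) for d in spot_point(l,p) if d["conf"]>.3])
u,v=proj(p,[[.484,.421,.1]])[0].round().astype(int);print(u,v,p["C"],p["W"])
u0,v0=max(u-80,0),max(v-90,0);i=p["pixels"][v0:v0+150,u0:u0+160,::-1];print(u0,v0)
i=cv2.convertScaleAbs(np.ascontiguousarray(i),alpha=1.8)
cv2.imwrite("pics/w6c.png",cv2.resize(i,None,fx=4,fy=4,interpolation=cv2.INTER_CUBIC))
E
```

```text
t 33.6 pos [0.486  0.4209 0.2617] yaw 96.71 open 0.699 F [0.1078 0.3247 0.2245] g 0.0
pen [(0.81, [0.579, 0.3742, 0.0035]), (0.73, [0.4822, 0.421, 0.0129]), (0.6, [0.3788, 0.4524, -0.002])]
stand [(0.97, [0.4809, 0.4211, -0.0007])]
317 190 [0.4756 0.5043 0.4016] [[ 0.993   0.1117  0.038 ]
 [ 0.1179 -0.947  -0.2987]
 [ 0.0026  0.3011 -0.9536]]
237 100
```

View pics/w6c.png

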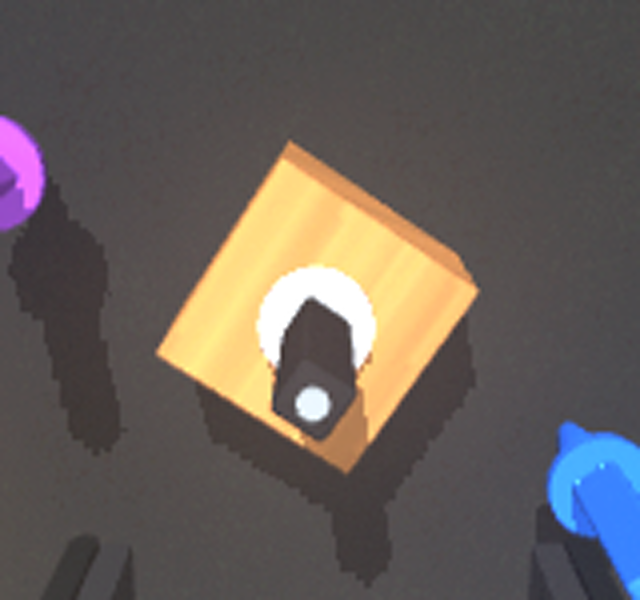

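```bash
python3 - <<'E'
from h import *
p=shot("wrist")
f=lambda L,z:ray(p,np.array(L)/4+[237,100],z)*1000
h=f([(272,407),(320,440),(357,378),(305,350)],.142);print("handle",h.round(1),h.mean(0))
a=h[1]-h[0];b=h[2]-h[1];print([np.hypot(*x[:2]).round(1) for x in(a,b)],[np.degrees(np.arctan2(x[1],x[0])).round(1) for x in (a,b)])
print("dot",f([(312,403)],.143),"collar",f([(317,325)],.068))
s=f([(158,352),(347,472),(478,290),(290,158)],.062);print("stand",s.round(1),s.mean(0))
for i in range(4):
    x=s[(i+1)%4]-s[i];print(np.hypot(*x[:2]).round(1),np.degrees(np.arctan2(x[1],x[0])).round(1))
E
```

```text
handle [[471.6 420.6 142. ]
 [483.8 413.8 142. ]
 [490.5 430.  142. ]
 [477.8 435.3 142. ]] [480.9259 424.9325 142.    ]
[np.float64(13.9), np.float64(17.5)] [np.float64(-29.3), np.float64(67.3)]
dot [[480.8137 423.0331 143.    ]] collar [[481.2324 423.4334  68.    ]]
stand [[434.6 408.   62. ]
 [496.1 376.3  62. ]
 [527.6 438.2  62. ]
 [468.  470.   62. ]] [481.5744 423.1117  62.    ]
69.1 -27.3
69.5 63.0
67.5 152.0
70.4 -118.3
```

Crop view: collar centre at about (317,325) and handle top at about (312,403). The measured stand sides of 68–70 mm match the given 70, and the handle turn is about -28°. Now I grasp the pen.

```bash
python3 m.py "481.2 423.3 200 62.5" "481.2 423.3 112 62.5"
```

```text
t 33.8 pos [0.485  0.4212 0.2608] yaw 96.76 open 0.699 F [ 0.6548  0.1547 -0.2486] g 0.0
rack xy [-58.7 216.6]
481.2 423.3 200 62.5 -> [481. 423. 200.] [ 0.005 -0.007  0.122] [ 0.001 -0.001  0.761]
481.2 423.3 112 62.5 -> [481. 423. 112.] [ 0.005 -0.007  0.298] [ 0.001 -0.001  0.761]
```

>>> jog_arm:
  rows: "0.5 0.005 -0.007 0.05 0 0 0.3;0.5 0.005 -0.007 0.05 0 0 0.761;0.5 0.005 -0.007 0.05 0 0 0.761;0.5 0.005 -0.007 0.05 0 0 0.761;0.5 0.005 -0.007 0.05 0 0 0.761;0.5 0.005 -0.007 0.05 0 0 0.761;0.5 0.005 -0.007 0.08 0 0 0.761;0.5 0.005 -0.007 0.12 0 0 0.761;0.5 0.005 -0.007 0.15 0 0 0.761;0.5 0.005 -0.007 0.18 0 0 0.761;0.5 0.005 -0.007 0.18 0 0 0.761"

```text
time_s: 34.68
position: [0.4789, 0.4224, 0.1671]
tcp_rot: [[0.459, 0.889, -0.005], [0.889, -0.459, -0.003], [-0.006, -0.003, -1.0]]
force: [-0.9, -1.2, -0.7]
opening: 0.5
grasp_force: 0.0
```

```bash
python3 m.py "481.2 423.3 112 62.5"
```

```text
t 34.7 pos [0.4789 0.4224 0.1671] yaw 62.7 open 0.5 F [-0.8627 -1.227  -0.7294] g 0.0
rack xy [-64.6 218.6]
481.2 423.3 112 62.5 -> [481. 423. 112.] [0.004 0.004 0.11 ] [-0.004  0.007  0.005]
```

>>> jog_arm:
  rows: "0.5 0 0.002 0.03 0 0 0;0.5 0 0.002 0.05 0 0 0;0.5 0 0.002 0.08 0 0 0;0.5 0 0.002 0.1 0 0 0;0.5 0 0.002 0.115 0 0 0;0.5 0 0.002 0.117 0 0 0;0.5 0 0.002 0.117 0 0 0;0.5 0 0.002 0.117 0 0 0"

```text
time_s: 35.35
position: [0.4819, 0.4235, 0.1123]
tcp_rot: [[0.46, 0.888, 0.001], [0.888, -0.46, 0.001], [0.001, 0.001, -1.0]]
force: [-0.4, 0.4, 0.1]
opening: 0.501
grasp_force: 0.0
```

>>> jog_arm:
  rows: "0 0 0 0 0 0 0;0 0 0 0 0 0 0;0 0 0 0 0 0 0;0 0 0 0 0 0 0;0 0 0 0 0 0 0;0 0 0 0 0 0 0;0 0 0 0 0 0 0;0 0 0 0 0 0 0"

```text
time_s: 36.02
position: [0.4816, 0.4232, 0.1118]
tcp_rot: [[0.461, 0.888, 0.0], [0.888, -0.461, 0.0], [0.0, 0.0, -1.0]]
force: [-0.3, 0.0, 1.5]
opening: 0.184
grasp_force: 30.0
```

```bash
python3 m.py "481.2 423.3 240 62.5"
```

```text
t 36.0 pos [0.4816 0.4232 0.1118] yaw 62.57 open 0.184 F [-0.2906  0.0364  1.5348] g 30.0
rack xy [-61.9 219.1]
481.2 423.3 240 62.5 -> [481. 423. 240.] [-0.    -0.001 -0.256] [ 0.    -0.     0.002]
```

>>> jog_arm:
  rows: "0 0 0 -0.02 0 0 0;0 0 0 -0.04 0 0 0;0 0 0 -0.07 0 0 0;0 0 0 -0.1 0 0 0;0 0 0 -0.13 0 0 0;0 0 0 -0.16 0 0 0;0 0 0 -0.19 0 0 0;0 0 0 -0.22 0 0 0;0 0 0 -0.24 0 0 0;0 0 0 -0.24 0 0 0;0 0 0 -0.24 0 0 0"

```text
time_s: 36.93
position: [0.4817, 0.4233, 0.2326]
tcp_rot: [[0.461, 0.888, 0.002], [0.888, -0.461, 0.001], [0.001, 0.001, -1.0]]
force: [0.5, -0.4, -0.9]
opening: 0.178
grasp_force: 30.0
```

```bash
python3 m.py "r:83 57 232 62.5" "r:83 57 170 62.5"; python3 - <<'E'
from h import *
s=bot.read_state();p=shot("side");i=np.ascontiguousarray(p["pixels"][:,:,::-1])
n=s["position"]+s["tcp_rot"]@[0,0,.0998]
for X in (n,n+[0,0,.05]): 
    q=proj(p,[X])[0];print(q);cv2.circle(i,tuple(int(v) for v in q.round()),0,(0,0,255),-1)
u,v=q.astype(int);c=i[v-70:v+80,u-90:u+90];cv2.imwrite("pics/s7.png",cv2.resize(c,None,fx=4,fy=4,interpolation=cv2.INTER_NEAREST))
print([(round(d["conf"],2),d["point"]) for d in spot_point("pen",p)],n)
E
```

```text
t 36.9 pos [0.4817 0.4233 0.2326] yaw 62.58 open 0.178 F [ 0.5289 -0.4083 -0.9011] g 30.0
rack xy [-61.7 219.2]
r:83 57 232 62.5 -> [645. 279. 232.] [-0.105  0.422  0.001] [ 0.001 -0.002  0.002]
r:83 57 170 62.5 -> [645. 279. 170.] [-0.106  0.422  0.125] [ 0.001 -0.002  0.002]
[264.1869 327.2989]
[262.2971 314.3722]
[(0.64, [0.5821, 0.3778, 0.0017]), (0.61, [0.4829, 0.4258, 0.1326]), (0.54, [0.3784, 0.4558, 0.0032])] [0.4819 0.4234 0.1328]
```

View pics/s7.png

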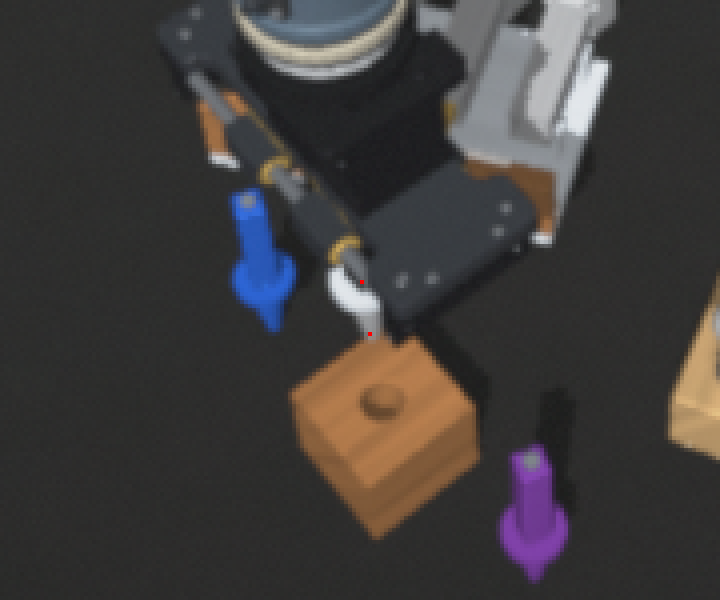

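The pen hangs upright with its nose at the predicted spot (370,333 in the crop). I move above the seam start.

>>> jog_arm:
  rows: "0 -0.01 0.04 0 0 0 0;0 -0.02 0.08 0 0 0 0;0 -0.03 0.12 0 0 0 0;0 -0.04 0.16 0 0 0 0;0 -0.05 0.2 0 0 0 0;0 -0.06 0.24 0 0 0 0;0 -0.07 0.28 0 0 0 0;0 -0.08 0.32 0 0 0 0;0 -0.09 0.36 0 0 0 0;0 -0.1 0.4 0 0 0 0;0 -0.105 0.421 0 0 0 0;0 -0.105 0.421 0 0 0 0;0 -0.105 0.421 0 0 0 0;0 -0.105 0.421 0 0 0 0;0 -0.105 0.421 0 0 0 0"

```text
time_s: 38.28
position: [0.6429, 0.2807, 0.2314]
tcp_rot: [[0.459, 0.888, -0.001], [0.888, -0.459, 0.0], [-0.0, -0.001, -1.0]]
force: [0.1, 0.2, -0.2]
opening: 0.184
grasp_force: 30.0
```

```bash
python3 m.py "r:83 57 171 62.5"; python3 - <<'E'
from h import *
s=bot.read_state();n=s["position"]+s["tcp_rot"]@[0,0,.0998]
for c in("top","side"):
    p=shot(c);print(c,n,[(l,round(d["conf"],2),d["point"]) for l in("pen","seam_start","seam_end") for d in spot_point(l,p)if d["conf"]>.3])
E
```

```text
t 38.3 pos [0.6429 0.2807 0.2314] yaw 62.65 open 0.184 F [ 0.0569  0.2301 -0.2393] g 30.0
rack xy [81.4 58.5]
r:83 57 171 62.5 -> [645. 279. 171.] [-0.001  0.004  0.121] [-0.002  0.001  0.003]
top [0.6428 0.2807 0.1316] [('pen', 0.47, [0.6417, 0.2789, 0.1318]), ('seam_start', 0.86, [0.6394, 0.2807, 0.0626]), ('seam_end', 0.67, [0.483, 0.2577, 0.0637])]
side [0.6428 0.2807 0.1316] [('pen', 0.83, [0.3764, 0.4578, 0.0056]), ('pen', 0.7, [0.5796, 0.3786, 0.0003]), ('pen', 0.54, [0.6457, 0.2813, 0.1312]), ('seam_start', 0.78, [0.641, 0.2765, 0.0627]), ('seam_end', 0.86, [0.4802, 0.2595, 0.0613])]
```

>>> jog_arm:
  rows: "0 -0.001 0.003 0.02 0 0 0;0 -0.002 0.004 0.04 0 0 0;0 -0.002 0.004 0.06 0 0 0;0 -0.002 0.004 0.08 0 0 0;0 -0.002 0.004 0.1 0 0 0;0 -0.002 0.004 0.11 0 0 0;0 -0.002 0.004 0.115 0 0 0;0 -0.002 0.004 0.119 0 0 0;0 -0.002 0.004 0.122 0 0 0;0 -0.002 0.004 0.122 0 0 0;0 -0.002 0.004 0.122 0 0 0;0 -0.002 0.004 0.122 0 0 0"

```text
time_s: 39.68
position: [0.6458, 0.2779, 0.1713]
tcp_rot: [[0.461, 0.888, 0.001], [0.888, -0.461, 0.0], [0.001, 0.001, -1.0]]
force: [-0.5, -0.5, -1.3]
opening: 0.187
grasp_force: 30.0
```

```bash
python3 m.py "r:83 57 170 62.5" "r:-80 57 170 62.5"; python3 - <<'E'
from h import *
s=bot.read_state();n=s["position"]+s["tcp_rot"]@[0,0,.0998];p=shot("side");print(n,[(round(d["conf"],2),d["point"]) for d in spot_point("pen",p)])
q=proj(p,[n])[0];u,v=q.astype(int);i=np.ascontiguousarray(p["pixels"][:,:,::-1]);cv2.circle(i,(u,v),0,(0,0,255),-1)
cv2.imwrite("pics/s8.png",cv2.resize(i[v-50:v+50,u-60:u+60],None,fx=5,fy=5,interpolation=cv2.INTER_NEAREST))
E
```

```text
t 39.7 pos [0.6458 0.2779 0.1713] yaw 62.58 open 0.187 F [-0.5185 -0.4506 -1.3289] g 30.0
rack xy [84.  55.4]
r:83 57 170 62.5 -> [645. 279. 170.] [ 0.002 -0.003  0.003] [ 0.001 -0.001  0.002]
r:-80 57 170 62.5 -> [483. 260. 170.] [-0.182 -0.273  0.002] [ 0.001 -0.001  0.002]
[0.6459 0.278  0.0715] [(0.58, [0.3795, 0.4556, 0.0038]), (0.53, [0.5796, 0.3742, -0.0018])]
```

View pics/s8.png

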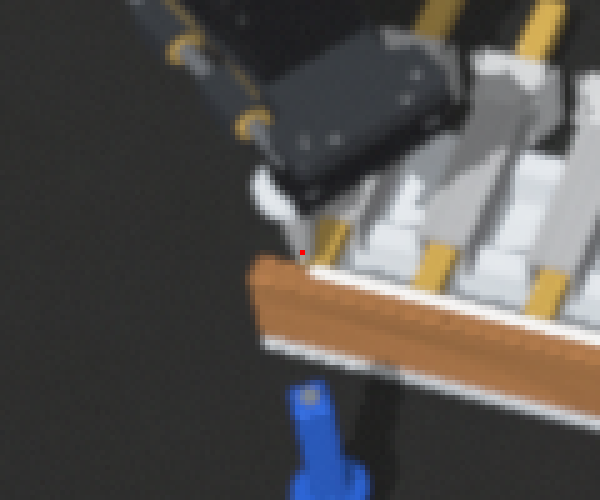

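The nose sits just above the seam start. Now the slow pass at about 16 mm/s.

>>> jog_arm:
  rows: "0 -0.0015 -0.00225 0.002 0 0 0;0 -0.003 -0.0045 0.002 0 0 0;0 -0.0045 -0.00675 0.002 0 0 0;0 -0.006 -0.009 0.002 0 0 0;0 -0.0075 -0.01125 0.002 0 0 0;0 -0.009 -0.0135 0.002 0 0 0;0 -0.0105 -0.01575 0.002 0 0 0;0 -0.012 -0.018 0.002 0 0 0;0 -0.0135 -0.02025 0.002 0 0 0;0 -0.015 -0.0225 0.002 0 0 0;0 -0.0165 -0.02475 0.002 0 0 0;0 -0.018 -0.027 0.002 0 0 0;0 -0.0195 -0.02925 0.002 0 0 0;0 -0.021 -0.0315 0.002 0 0 0;0 -0.0225 -0.03375 0.002 0 0 0;0 -0.024 -0.036 0.002 0 0 0;0 -0.0255 -0.03825 0.002 0 0 0;0 -0.027 -0.0405 0.002 0 0 0;0 -0.0285 -0.04275 0.002 0 0 0;0 -0.03 -0.045 0.002 0 0 0"

```text
time_s: 41.45
position: [0.6185, 0.2749, 0.1697]
tcp_rot: [[0.461, 0.888, 0.0], [0.888, -0.461, 0.0], [0.0, 0.0, -1.0]]
force: [0.5, 0.7, -1.0]
opening: 0.184
grasp_force: 30.0
```

>>> jog_arm:
  rows: "0 -0.0015 -0.00225 0 0 0 0;0 -0.003 -0.0045 0 0 0 0;0 -0.0045 -0.00675 0 0 0 0;0 -0.006 -0.009 0 0 0 0;0 -0.0075 -0.01125 0 0 0 0;0 -0.009 -0.0135 0 0 0 0;0 -0.0105 -0.01575 0 0 0 0;0 -0.012 -0.018 0 0 0 0;0 -0.0135 -0.02025 0 0 0 0;0 -0.015 -0.0225 0 0 0 0;0 -0.0165 -0.02475 0 0 0 0;0 -0.018 -0.027 0 0 0 0;0 -0.0195 -0.02925 0 0 0 0;0 -0.021 -0.0315 0 0 0 0;0 -0.0225 -0.03375 0 0 0 0;0 -0.024 -0.036 0 0 0 0;0 -0.0255 -0.03825 0 0 0 0;0 -0.027 -0.0405 0 0 0 0;0 -0.0285 -0.04275 0 0 0 0;0 -0.03 -0.045 0 0 0 0"

```text
time_s: 43.12
position: [0.5916, 0.2719, 0.1697]
tcp_rot: [[0.461, 0.888, 0.0], [0.888, -0.461, 0.0], [0.0, 0.0, -1.0]]
force: [0.5, -0.3, -0.7]
opening: 0.18
grasp_force: 30.0
```

```bash
python3 m.py "r:-80 57 170 62.5"
```

```text
t 43.1 pos [0.5916 0.2719 0.1697] yaw 62.57 open 0.18 F [ 0.5425 -0.2792 -0.6619] g 30.0
rack xy [29.5 55.8]
r:-80 57 170 62.5 -> [483. 260. 170.] [-0.121 -0.182 -0.001] [ 0.    -0.     0.002]
```

On track; I continue with the same steps.

>>> jog_arm:
  rows: "0 -0.0015 -0.00225 0 0 0 0;0 -0.003 -0.0045 0 0 0 0;0 -0.0045 -0.00675 0 0 0 0;0 -0.006 -0.009 0 0 0 0;0 -0.0075 -0.01125 0 0 0 0;0 -0.009 -0.0135 0 0 0 0;0 -0.0105 -0.01575 0 0 0 0;0 -0.012 -0.018 0 0 0 0;0 -0.0135 -0.02025 0 0 0 0;0 -0.015 -0.0225 0 0 0 0;0 -0.0165 -0.02475 0 0 0 0;0 -0.018 -0.027 0 0 0 0;0 -0.0195 -0.02925 0 0 0 0;0 -0.021 -0.0315 0 0 0 0;0 -0.0225 -0.03375 0 0 0 0;0 -0.024 -0.036 0 0 0 0;0 -0.0255 -0.03825 0 0 0 0;0 -0.027 -0.0405 0 0 0 0;0 -0.0285 -0.04275 0 0 0 0;0 -0.03 -0.045 0 0 0 0"

```text
time_s: 44.78
position: [0.5647, 0.269, 0.1697]
tcp_rot: [[0.461, 0.888, 0.0], [0.888, -0.461, -0.0], [0.0, 0.0, -1.0]]
force: [0.5, -0.2, -0.4]
opening: 0.181
grasp_force: 30.0
```

>>> jog_arm:
  rows: "0 -0.0015 -0.00225 0 0 0 0;0 -0.003 -0.0045 0 0 0 0;0 -0.0045 -0.00675 0 0 0 0;0 -0.006 -0.009 0 0 0 0;0 -0.0075 -0.01125 0 0 0 0;0 -0.009 -0.0135 0 0 0 0;0 -0.0105 -0.01575 0 0 0 0;0 -0.012 -0.018 0 0 0 0;0 -0.0135 -0.02025 0 0 0 0;0 -0.015 -0.0225 0 0 0 0;0 -0.0165 -0.02475 0 0 0 0;0 -0.018 -0.027 0 0 0 0;0 -0.0195 -0.02925 0 0 0 0;0 -0.021 -0.0315 0 0 0 0;0 -0.0225 -0.03375 0 0 0 0;0 -0.024 -0.036 0 0 0 0;0 -0.0255 -0.03825 0 0 0 0;0 -0.027 -0.0405 0 0 0 0;0 -0.0285 -0.04275 0 0 0 0;0 -0.03 -0.045 0 0 0 0"

```text
time_s: 46.45
position: [0.5379, 0.266, 0.1697]
tcp_rot: [[0.461, 0.888, -0.0], [0.888, -0.461, 0.0], [0.0, -0.0, -1.0]]
force: [-0.2, -0.2, -0.9]
opening: 0.181
grasp_force: 30.0
```

>>> jog_arm:
  rows: "0 -0.0015 -0.00225 0 0 0 0;0 -0.003 -0.0045 0 0 0 0;0 -0.0045 -0.00675 0 0 0 0;0 -0.006 -0.009 0 0 0 0;0 -0.0075 -0.01125 0 0 0 0;0 -0.009 -0.0135 0 0 0 0;0 -0.0105 -0.01575 0 0 0 0;0 -0.012 -0.018 0 0 0 0;0 -0.0135 -0.02025 0 0 0 0;0 -0.015 -0.0225 0 0 0 0;0 -0.0165 -0.02475 0 0 0 0;0 -0.018 -0.027 0 0 0 0;0 -0.0195 -0.02925 0 0 0 0;0 -0.021 -0.0315 0 0 0 0;0 -0.0225 -0.03375 0 0 0 0;0 -0.024 -0.036 0 0 0 0;0 -0.0255 -0.03825 0 0 0 0;0 -0.027 -0.0405 0 0 0 0;0 -0.0285 -0.04275 0 0 0 0;0 -0.03 -0.045 0 0 0 0"

```text
time_s: 48.12
position: [0.511, 0.2631, 0.1697]
tcp_rot: [[0.461, 0.888, 0.0], [0.888, -0.461, 0.0], [0.0, 0.0, -1.0]]
force: [-0.1, -0.4, -1.1]
opening: 0.178
grasp_force: 30.0
```

```bash
python3 m.py "r:-82 57 170 62.5"
```

```text
t 48.1 pos [0.511  0.2631 0.1697] yaw 62.57 open 0.178 F [-0.0589 -0.4116 -1.1137] g 30.0
rack xy [-51.7  56.6]
r:-82 57 170 62.5 -> [481. 260. 170.] [-0.033 -0.051 -0.001] [ 0.    -0.     0.002]
```

>>> jog_arm:
  rows: "0 -0.0015 -0.00225 0 0 0 0;0 -0.003 -0.0045 0 0 0 0;0 -0.0045 -0.00675 0 0 0 0;0 -0.006 -0.009 0 0 0 0;0 -0.0075 -0.01125 0 0 0 0;0 -0.009 -0.0135 0 0 0 0;0 -0.0105 -0.01575 0 0 0 0;0 -0.012 -0.018 0 0 0 0;0 -0.0135 -0.02025 0 0 0 0;0 -0.015 -0.0225 0 0 0 0;0 -0.0165 -0.02475 0 0 0 0;0 -0.018 -0.027 0 0 0 0;0 -0.0195 -0.02925 0 0 0 0;0 -0.021 -0.0315 0 0 0 0;0 -0.0225 -0.03375 0 0 0 0;0 -0.024 -0.036 0 0 0 0;0 -0.0255 -0.03825 0 0 0 0;0 -0.027 -0.0405 0 0 0 0;0 -0.0285 -0.04275 0 0 0 0;0 -0.03 -0.045 0 0 0 0"

```text
time_s: 49.78
position: [0.4841, 0.2601, 0.1697]
tcp_rot: [[0.461, 0.888, 0.0], [0.888, -0.461, 0.0], [0.0, 0.0, -1.0]]
force: [0.3, -0.1, -0.1]
opening: 0.184
grasp_force: 30.0
```

>>> jog_arm:
  rows: "0 -0.0015 -0.00225 0 0 0 0;0 -0.003 -0.0045 0 0 0 0;0 -0.0045 -0.00675 0 0 0 0;0 -0.005 -0.008 0 0 0 0;0 -0.005 -0.008 0 0 0 0;0 -0.005 -0.008 -0.01 0 0 0;0 -0.005 -0.008 -0.03 0 0 0;0 -0.005 -0.008 -0.06 0 0 0;0 -0.005 -0.008 -0.09 0 0 0;0 -0.005 -0.008 -0.12 0 0 0;0 -0.005 -0.008 -0.12 0 0 0"

```text
time_s: 50.7
position: [0.4818, 0.2605, 0.2335]
tcp_rot: [[0.461, 0.888, 0.007], [0.888, -0.461, 0.002], [0.006, 0.006, -1.0]]
force: [1.3, 0.4, -0.6]
opening: 0.183
grasp_force: 30.0
```

```bash
python3 m.py "481.5 423.2 230 62.5" "481.5 423.2 111 62.5"
```

```text
t 50.7 pos [0.4818 0.2605 0.2335] yaw 62.58 open 0.183 F [ 1.2574  0.4344 -0.5948] g 30.0
rack xy [-81.   57.5]
481.5 423.2 230 62.5 -> [482. 423. 230.] [ 0.289 -0.15   0.008] [ 0.007 -0.007  0.002]
481.5 423.2 111 62.5 -> [482. 423. 111.] [ 0.287 -0.152  0.246] [ 0.007 -0.007  0.002]
```

>>> jog_arm:
  rows: "0 0.04 -0.02 0 0 0 0;0 0.08 -0.04 0 0 0 0;0 0.12 -0.06 0 0 0 0;0 0.16 -0.08 0 0 0 0;0 0.2 -0.1 0 0 0 0;0 0.24 -0.12 0 0 0 0;0 0.27 -0.14 0 0 0 0;0 0.289 -0.15 0 0 0 0;0 0.289 -0.15 0 0 0 0;0 0.289 -0.15 0 0 0 0;0 0.289 -0.15 0 0 0 0;0 0.289 -0.15 0 0 0 0;0 0.289 -0.15 0 0 0 0"

```text
time_s: 51.78
position: [0.4797, 0.4215, 0.2298]
tcp_rot: [[0.462, 0.887, -0.0], [0.887, -0.462, -0.0], [-0.0, -0.0, -1.0]]
force: [0.3, -0.3, -0.6]
opening: 0.18
grasp_force: 30.0
```

```bash
python3 m.py "481.5 423.2 175 62.5" "481.5 423.2 112 62.5"
```

```text
t 51.8 pos [0.4797 0.4215 0.2298] yaw 62.5 open 0.18 F [ 0.3344 -0.2611 -0.6303] g 30.0
rack xy [-63.9 217.6]
481.5 423.2 175 62.5 -> [482. 423. 175.] [0.005 0.002 0.11 ] [-0.     0.001  0.   ]
481.5 423.2 112 62.5 -> [482. 423. 112.] [0.005 0.002 0.236] [-0.     0.001  0.   ]
```

>>> jog_arm:
  rows: "0 0.004 0.002 0.03 0 0 0;0 0.004 0.002 0.06 0 0 0;0 0.004 0.002 0.09 0 0 0;0 0.004 0.002 0.1 0 0 0;0 0.004 0.002 0.1 0 0 0;0 0.004 0.002 0.1 0 0 0;0 0.004 0.002 0.1 0 0 0"

```text
time_s: 52.37
position: [0.4821, 0.424, 0.1807]
tcp_rot: [[0.461, 0.887, 0.002], [0.887, -0.461, 0.001], [0.002, 0.001, -1.0]]
force: [0.3, 0.2, 0.3]
opening: 0.186
grasp_force: 30.0
```

```bash
python3 m.py "481.5 423.2 112 62.5"
```

```text
t 52.4 pos [0.4821 0.424  0.1807] yaw 62.55 open 0.186 F [0.3323 0.1702 0.3315] g 30.0
rack xy [-61.3 219.9]
481.5 423.2 112 62.5 -> [482. 423. 112.] [-0.002 -0.     0.137] [ 0.001 -0.002  0.001]
```

>>> jog_arm:
  rows: "0 -0.001 0 0.01 0 0 0;0 -0.001 0 0.02 0 0 0;0 -0.001 0 0.03 0 0 0;0 -0.001 0 0.04 0 0 0;0 -0.001 0 0.05 0 0 0;0 -0.001 0 0.06 0 0 0;0 -0.001 0 0.07 0 0 0;0 -0.001 0 0.08 0 0 0;0 -0.001 0 0.09 0 0 0;0 -0.001 0 0.1 0 0 0;0 -0.001 0 0.11 0 0 0;0 -0.001 0 0.12 0 0 0;0 -0.001 0 0.127 0 0 0;0 -0.001 0 0.132 0 0 0;0 -0.001 0 0.135 0 0 0;0 -0.001 0 0.135 0 0 0;0 -0.001 0 0.135 0 0 0"

```text
time_s: 53.78
position: [0.4812, 0.4235, 0.1123]
tcp_rot: [[0.461, 0.888, 0.0], [0.888, -0.461, 0.0], [0.0, 0.0, -1.0]]
force: [0.3, 0.7, -0.6]
opening: 0.183
grasp_force: 30.0
```

>>> jog_arm:
  rows: "0.5 0 0 0 0 0 0;0.5 0 0 0 0 0 0;0.5 0 0 0 0 0 0;0.5 0 0 0 0 0 0;0.5 0 0 0 0 0 0;0.5 0 0 0 0 0 0;0.5 0 0 -0.02 0 0 0;0.5 0 0 -0.06 0 0 0;0.5 0 0 -0.1 0 0 0;0.5 0 0 -0.15 0 0 0;0.5 0 0 -0.2 0 0 0;0.5 0 0 -0.26 0 0 0;0.5 0 0 -0.32 0 0 0;0.5 0 0 -0.38 0 0 0;0.5 0 0 -0.38 0 0 0;0.5 0 0 -0.38 0 0 0"

```text
time_s: 55.12
position: [0.482, 0.4241, 0.3056]
tcp_rot: [[0.461, 0.888, 0.005], [0.888, -0.461, 0.003], [0.005, 0.003, -1.0]]
force: [0.1, -0.8, 0.0]
opening: 0.501
grasp_force: 0.0
```

```bash
T=1 python3 - <<'E'
from h import *
T(0)
for c in("side","top"):
    p=shot(c);print(c,[(round(d["conf"],2),d["point"]) for d in spot_point("pen",p) if d["conf"]>.3])
    for d in outline_of("bar1",p):
        if d["conf"]>.3: print(round(d["conf"],2),rects(p,d["region"],.054,8))
    if c=="side": q=p
a=q["pixels"][170:380,190:430];cv2.imwrite("pics/end.png",cv2.resize(np.ascontiguousarray(a[:,:,::-1]),None,fx=2.8,fy=2.8,interpolation=cv2.INTER_CUBIC))
E
```

```text
t 55.1 pos [0.482  0.4241 0.3056] yaw 62.58 open 0.501 F [ 0.0551 -0.8446  0.0154] g 0.0
side [(0.77, [0.4827, 0.4226, 0.0115]), (0.63, [0.3758, 0.4554, 0.0025]), (0.56, [0.578, 0.3761, 0.0008])]
0.72 [(array([ 273.1, -175.7]), 192, 33, 173.0)]
top [(0.62, [0.5785, 0.376, -0.0006]), (0.6, [0.4823, 0.423, 0.0138]), (0.59, [0.3807, 0.4518, 0.0022])]
0.79 [(array([ 532., -506.]), 195, 19, 121.3)]
0.7 [(array([551.2,  90. ]), 60, 17, 96.0), (array([535.1, 246.8]), 27, 18, 93.6)]
0.65 [(array([665.5, 105.2]), 58, 16, 96.5), (array([646.8, 260. ]), 24, 12, 92.8)]
0.64 [(array([ 284.1, -218.1]), 188, 14, 172.9)]
0.51 [(array([609.3,  99.7]), 52, 14, 97.0), (array([592.3, 254.1]), 18, 12, 94.0)]
```

View pics/end.png

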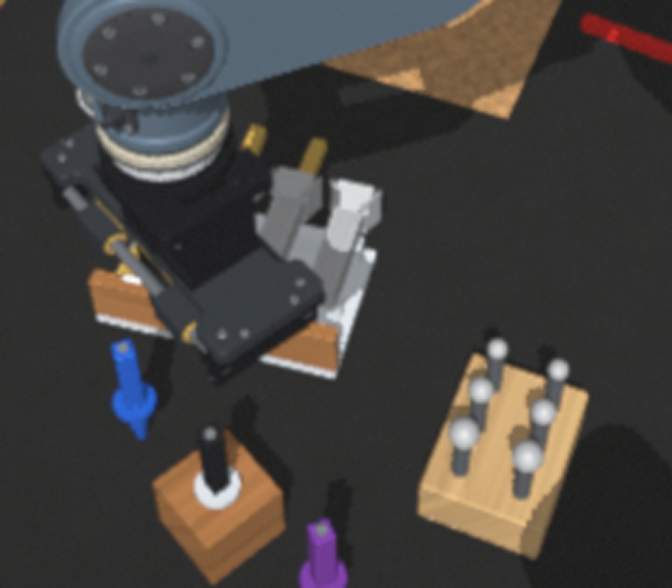

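The pen is seated: its collar rests on the stand at about (217,487). The top view puts all the bar rears at home within its resolution. I hand in.

```bash
python3 -c "
from rig import bot
print(bot.hand_in())"
```

```text
the job is handed in; nothing more can be done
None
```

I handed the job in: all three bars present were fed fully home, the seam was passed with the pen from far end to near at about 16 mm/s, and the pen is back upright in its stand; the hand-in returned no verdict.

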